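# Tidy the glazing table: brushes into pots, dipping cups nested

## Robot

A 6-joint arm with a two-finger parallel gripper is mounted at the origin on the work surface. World frame = base frame: x ahead of the robot, y to its left, z up, the work surface at z = 0. Lengths are in mm, angles in rad, forces in N, time in s.
With the tool pointing down it reaches from about 350 to 875 mm from the base axis. Payload 4.2 kg.
Tool frame: the origin (TCP) lies midway between the tips of the shut fingers; the grasp point (between the pads) lies 19 mm behind it; z points along the fingers, y is the direction in which the jaws open and shut (so a half turn about z gives the same grasp; the last joint's range is limited). The gripper opens to 85 mm and grips with 20 to 120 N. Pads are 22 mm wide; open, the fingers measure 114 mm over their backs; the gripper's body (76 mm by 85 mm) begins 54 mm behind the grasp point. The pads swing forward as they close: fully open they stand 13 mm farther back than shut.
Start: joints at [1.569, 0.385, 0.008, 0, -1.194, -0.259], TCP at [161.127, 603.852, 231.312] pointing down, gripper open.
Joint ranges: [-3.14, 3.14], [-1.21, 2.06], [-1.07, 1.41], [-3.16, 2.05], [-2.99, -0.16], [-3.1, 3.1]. Speed limits (rad/s): [2.79, 2.79, 3.14, 3.14, 3.14, 3.14].

## Interface

Orientations are given as a unit quaternion [x, y, z, w].
In Python, from bench import arm gives the robot as it stands.
- The arm moves only by the tool send_rows, never from a script. Its arguments are lists of equal length, an entry for each row: "translation": the shift along the tool's x, y, z in mm, a list of three; "dr": the turn, a rotation vector about the tool's x, y, z in degrees, a list of three; "grip": the finger opening in mm, from 0 to 85.4. In form: {"translation": [[dx, dy, dz], ...], "dr": [[ax, ay, az], ...], "grip": [grip, ...]}. A call has exactly 5 rows; each row shifts and turns the commanded pose from where the row before left it, along the tool's axes as they then stand; what a row does not reach is not made up. A row lasts 1/8 s, in which the tool goes at most 62.5 mm and 10.7 degrees, less where a joint would pass 70% of its speed; a pose out of reach is approached as far as the arm can. A call with a gripper value outside its range is refused whole. The fingers move at their own pace and stop on an object; the grip force is fixed at half the most. Time passes only in rows, so rows that do not move let the fingers close, or fill a call up. It gives the time, the measured TCP pose, the force and the opening at its end, in the units of the state.
- arm.read_state(): the state, without advancing time (a new reading comes with each control period).
- arm.get_image(name): name is "scene" or "top" or "wrist"; returns the picture (384x512x3 uint8, red, green, blue); there is no depth.
- arm.camera_info(name): a dict with "fx", "fy", "cx", "cy" (pixels), "cam_to_world" (4x4, takes a point from camera to world coordinates). Camera axes: x right, y down, z forward; pixel columns grow to the right and rows downward; lengths in mm; the calibration is good to about 2 mm. A picture is of the moment at which its call begins: read the wrist's pose just before it. camera_info takes no time and is no camera call; for the wrist camera it gives the pose at the moment of the call.
- arm.job_done(): hands the job in, once; it reports no verdict.
Trained networks look in the newest picture that a camera, given by its name, has taken for a name from the list of things; names that differ only in an ending like _2 or _b are one class to them, and where a whole thing is asked for, a point or a joint stands for the part that bears it (a point fixed in the world has none). Each returns a list of dicts, best first, with "confidence" (0 to 1); they miss things now and then, are a little off and sometimes report something else, mostly with a low value. They report only what shows in the picture. A call takes as long as a camera call. They do not tell look-alikes from the thing itself.
- arm.search_frame(thing, camera): "xyz" ([x, y, z] in mm, in world coordinates, good to about 4 mm: the middle of the surface that is visible of it).
- arm.place_of(thing, camera): "xyz" ([x, y, z] in mm, in world coordinates, good to about 4 mm: a listed point, or the origin of a listed thing).
The state is a dict: "clock": time; "joints": joint angles; "joint_vel": joint speeds; "joint_efforts": joint torques, N m; "position": TCP position; "ee_rot": TCP orientation; "contact_force": force on the tool from outside, world axes, zero at the start; "wrist_torque": the same for the moment, N m; "gripper_width": finger opening in mm.
Only numpy, scipy, OpenCV 4.12 (cv2) and the standard library are available. Lean on these libraries where they do the work, as an engineer would, in place of code of your own. Each camera call takes 0.05 s, during which the arm holds its last target.

## Task

Tidy up after glazing: stand every brush handle-down in a brush pot, foam brushes in the blue twin pot and bristle brushes in the brown one, only one brush to each well, with the handle ends right down at the bottom. Set the large cup upright on the round cork mat, standing wholly on it, and nest the medium cup in it and the small cup in the medium one, fully seated, with the three handles pointing in clearly different directions so that none lies over another. Leave the glaze tub and the green pot where they are.

Things in the scene. Friction and masses are not known exactly. Their poses are not given: they have to be found in the camera images.
- foam_a: Foam brush: pale wood handle, black foam head 30 mm wide, 12 mm thick; flat handle 14 mm wide, 9 thick, 132 long; whole brush 178 mm, 35 g. Origin: centre of the handle's foot end; own z runs from there along the handle to the head, own y across the 14 mm width. Starts in a slot of the rest, sloping 40 degrees, foot low. May be absent.
- foam_b: Foam brush: pale wood handle, black foam head 30 mm wide, 12 mm thick; flat handle 14 mm wide, 9 thick, 132 long; whole brush 178 mm, 35 g. Origin: centre of the handle's foot end; own z runs from there along the handle to the head, own y across the 14 mm width. Starts in a slot of the rest, sloping 40 degrees, foot low. May be absent.
- bristle_a: Bristle brush: red handle, steel ferrule and yellow bristles, head 29 mm wide; flat handle 14 mm wide, 9 thick, 132 long; whole brush 178 mm, 35 g. Origin: centre of the handle's foot end; own z runs from there along the handle to the head, own y across the 14 mm width. Starts in a slot of the rest, sloping 40 degrees, foot low. May be absent.
- bristle_b: Bristle brush: red handle, steel ferrule and yellow bristles, head 29 mm wide; flat handle 14 mm wide, 9 thick, 132 long; whole brush 178 mm, 35 g. Origin: centre of the handle's foot end; own z runs from there along the handle to the head, own y across the 14 mm width. Starts in a slot of the rest, sloping 40 degrees, foot low. May be absent.
- rest: Fixed wooden brush rest, 4 slots 54 mm apart along its own y. Origin on the table under its middle; own x: level direction in which the brushes rise (away from the robot). Brush feet: local x = -60 mm, 34 mm up, against a stop. Two notched rails cross under the handles 12-24 and 118-130 mm from the foot, notch sides 4 mm higher than the handle; between them it is free at the sides and below.
- blue_pots: Blue stoneware twin brush pot, does not move: two round wells 62 mm apart along its own y, joined by a web; each 44 mm outside, 36 mm inside, 90 mm high, inner floor 6 mm above the table. Origin on the table midway between the wells; own x points away from the robot.
- blue_pot_left (a point): Centre of the left well of the blue twin pot (left as the robot sees it), at table level.
- blue_pot_right (a point): Centre of the right well of the blue twin pot (left as the robot sees it), at table level.
- brown_pots: Terracotta-brown stoneware twin brush pot, does not move: two round wells 62 mm apart along its own y, joined by a web; each 44 mm outside, 36 mm inside, 90 mm high, inner floor 6 mm above the table. Origin on the table midway between the wells; own x points away from the robot.
- brown_pot_left (a point): Centre of the left well of the terracotta-brown twin pot (left as the robot sees it), at table level.
- brown_pot_right (a point): Centre of the right well of the terracotta-brown twin pot (left as the robot sees it), at table level.
- cup_large: Large green plastic dipping cup, about 0.1 kg, tapered: 92 mm across the rim, 76 at the base, 60 high, wall 3, floor 6 thick. Origin: centre of its underside, own z up, own x along its level stick handle (14 mm wide, 58 to 68 mm up, ends 112 mm from the axis). Nested, it stands on the floor of the cup around it, 6 mm up; handles lying over each other keep it from sitting down.
- cup_large_handle (a point): Point in the middle of the handle of the large green cup, 78 mm from the cup's axis and 63 mm above its underside: a good place to pinch it from above, across the 14 mm width.
- cup_medium: Medium yellow plastic dipping cup, about 0.1 kg, tapered: 76 mm across the rim, 62 at the base, 60 high, wall 3, floor 6 thick. Origin: centre of its underside, own z up, own x along its level stick handle (14 mm wide, 58 to 68 mm up, ends 112 mm from the axis). Nested, it stands on the floor of the cup around it, 6 mm up; handles lying over each other keep it from sitting down.
- cup_medium_handle (a point): Point in the middle of the handle of the medium yellow cup, 78 mm from the cup's axis and 63 mm above its underside: a good place to pinch it from above, across the 14 mm width.
- cup_small: Small orange plastic dipping cup, about 0.1 kg, tapered: 60 mm across the rim, 48 at the base, 60 high, wall 3, floor 6 thick. Origin: centre of its underside, own z up, own x along its level stick handle (14 mm wide, 58 to 68 mm up, ends 112 mm from the axis). Nested, it stands on the floor of the cup around it, 6 mm up; handles lying over each other keep it from sitting down.
- cup_small_handle (a point): Point in the middle of the handle of the small orange cup, 78 mm from the cup's axis and 63 mm above its underside: a good place to pinch it from above, across the 14 mm width.
- mat: Round cork mat, fixed, 210 mm across, 4 mm thick. Origin: centre of its underside, on the table.
- glaze_tub: Bystander: closed grey glaze tub 92 mm across, 100 mm high. Leave alone.
- vase: Bystander: closed green pot about 80 mm across, 85 mm high. Leave alone.
Mind the look-alikes: they are no part of the job. Of the things that look like the cup_large, the larger one is meant.

How it is judged (in metres and radians):
At the end, for the whole second after the job is handed in: Brushes head-up, one to a well of their pot: foot within 20 mm of its axis, under 35 mm high, lean under 0.6 rad. Large cup within 66 mm of the mat centre; others nested, axes within 10 mm, seated within 3 mm; cups upright to 0.1 rad; handle points 45 mm apart (34 degrees); all at rest ((horizontal distance between foam_a and blue_pot_left below 0.02 m or horizontal distance between foam_a and blue_pot_right below 0.02 m) and height (world z) of each of foam_a, foam_b, bristle_a, bristle_b below 0.035 m and angle between each of foam_a, foam_b, bristle_a, bristle_b's own z axis and vertical below 0.6 rad and linear speed of each of foam_a, foam_b, bristle_a, bristle_b, cup_large, cup_medium, cup_small below 0.03 m/s and (horizontal distance between foam_b and blue_pot_left below 0.02 m or horizontal distance between foam_b and blue_pot_right below 0.02 m) and (horizontal distance between bristle_a and brown_pot_left below 0.02 m or horizontal distance between bristle_a and brown_pot_right below 0.02 m) and (horizontal distance between bristle_b and brown_pot_left below 0.02 m or horizontal distance between bristle_b and brown_pot_right below 0.02 m) and horizontal distance between cup_large and mat below 0.066 m and height (world z) of cup_large below 0.008 m and horizontal distance between foam_a and foam_b above 0.025 m and horizontal distance between bristle_a and bristle_b above 0.025 m and horizontal distance between cup_medium and cup_large below 0.01 m and z of cup_medium in the frame of cup_large between 0.003 and 0.009 m and horizontal distance between cup_small and cup_medium below 0.01 m and z of cup_small in the frame of cup_medium between 0.003 and 0.009 m and angle between each of cup_large, cup_medium, cup_small's own z axis and vertical below 0.1 rad and horizontal distance between cup_large_handle and cup_medium_handle above 0.045 m and horizontal distance between each of cup_medium_handle, cup_large_handle and cup_small_handle above 0.045 m); the robot touches nothing.
It fails at once if the glaze tub or the green pot is moved by more than 3 cm (distance of any of glaze_tub, vase from where it was at the start of the episode above 0.03 m).
Of foam_a, foam_b, bristle_a, bristle_b only 3 to 4 are there at a start; the rules pass over those that are not, and their reading is None.
At some moment in a run one of cup_large, cup_medium, cup_small may be knocked a few centimetres aside while the robot is not near it.
It also fails if it takes over 200 s, if anything falls off the work surface, if the arm or the gripper's body presses on something with over 40 N, if the wrist force passes 120 N, or if a joint passes its speed limit or range.

## Working session

There is one attempt and no reset: what is moved stays moved. The work goes in short steps, Python scripts to look and compute and a tool call to move; the robot and the scene stay as the last step left them, time stands still between calls to the robot, and variables do not carry over. Pictures are saved under pics/ and viewed, and the job is handed in when it is done.

Besides the shell and the picture viewer there is one more tool, called as name(argument=value, ...), one argument or row to a line, values as JSON. send_rows: Moves the arm, as the interface text tells. Its arguments: {"type":"object","properties":{"translation":{"type":"array"},"dr":{"type":"array"},"grip":{"type":"array"}},"required":["translation","dr","grip"]}

```bash
ls; mkdir -p pics
python3 - <<'E'
from bench import arm
import cv2
s=arm.read_state(); print(s)
for n in ["scene","top","wrist"]:
    im=arm.get_image(n); cv2.imwrite(f"pics/{n}0.png",im[:,:,::-1])
    c=arm.camera_info(n); print(n,c)
E
```

```text
pics
{'clock': 0.0, 'joints': array([ 1.56856554e+00,  3.85565961e-01,  6.61755069e-03, -5.07274856e-04,
       -1.19399399e+00, -2.58615813e-01]), 'joint_vel': array([-6.63376877e-04,  2.66636780e-05,  1.11748185e-03, -1.71589582e-04,
        5.00839988e-05,  1.75935174e-04]), 'joint_efforts': array([ 9.55571886e-04, -3.92285156e+01,  1.88407874e+01,  4.18619201e+00,
       -4.53966932e-03, -5.09730071e-06]), 'position': array([161.00578556, 603.29815281, 230.21143863]), 'ee_rot': array([ 9.91494158e-01, -1.30146563e-01, -9.66299998e-05,  1.09437179e-03]), 'contact_force': array([-0.15688875, -0.164103  , -0.46668863]), 'wrist_torque': array([-0.01357289, -0.00025162, -0.01516411]), 'gripper_width': 84.95440752102793}
scene {'fx': 402.49139844908177, 'fy': 402.49139844908177, 'cx': 261.9342305211739, 'cy': 198.57262844427476, 'cam_to_world': array([[-5.69831325e-01,  6.47708511e-01, -5.05733078e-01,
         1.08759350e+03],
       [ 8.21687411e-01,  4.57371662e-01, -3.40060231e-01,
         3.22426113e+02],
       [ 1.10480720e-02, -6.09331475e-01, -7.92838630e-01,
         8.55352
[... 324 characters left out ...]
01,  1.88563859e-02,  5.91757517e-03,
         1.17346573e+00],
       [-8.69348260e-03, -1.50720039e-01, -9.88538261e-01,
         1.07680092e+03],
       [ 0.00000000e+00,  0.00000000e+00,  0.00000000e+00,
         1.00000000e+00]])}
wrist {'fx': 341.003575018149, 'fy': 341.003575018149, 'cx': 251.91640332753687, 'cy': 196.06180052433018, 'cam_to_world': array([[-2.57653061e-01, -9.27180871e-01, -2.71938473e-01,
         2.29926823e+02],
       [-9.66237225e-01,  2.47449308e-01,  7.17945993e-02,
         5.85742688e+02],
       [ 7.24407923e-04,  2.81255174e-01, -9.59632744e-01,
         3.72244278e+02],
       [ 0.00000000e+00,  0.00000000e+00,  0.00000000e+00,
         1.00000000e+00]])}
```

View pics/scene0.png

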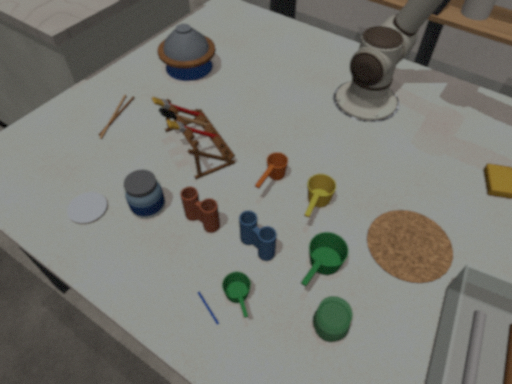

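View pics/top0.png

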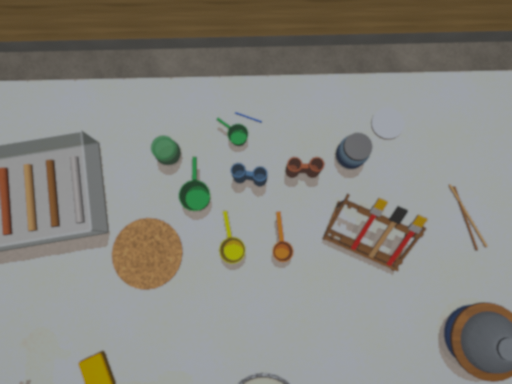

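Run:
```python
from bench import arm
import numpy as np
c0=arm.read_state()['clock']
for cam in ["top","scene"]:
  arm.get_image(cam)
  for t in ["foam_a","bristle_a","rest","blue_pots","blue_pot_left","blue_pot_right","brown_pots","brown_pot_left","brown_pot_right","cup_large","cup_large_handle","cup_medium","cup_medium_handle","cup_small","cup_small_handle","mat","glaze_tub","vase"]:
    print(cam,t,[(np.round(r["xyz"]).tolist(),round(r["confidence"],2)) for r in arm.place_of(t,cam)])
print(c0,arm.read_state()['clock'])
```

```text
top foam_a [([424.0, -312.0, 31.0], 0.62)]
top bristle_a [([404.0, -361.0, 36.0], 0.65), ([451.0, -264.0, 40.0], 0.62)]
top rest [([490.0, -313.0, -0.0], 0.98)]
top blue_pots [([670.0, 29.0, -3.0], 0.68), ([682.0, -162.0, -3.0], 0.26)]
top blue_pot_left [([674.0, 62.0, -2.0], 0.73)]
top blue_pot_right [([661.0, -0.0, -2.0], 0.88)]
top brown_pots [([687.0, -134.0, -3.0], 0.75), ([492.0, -313.0, 2.0], 0.35)]
top brown_pot_left [([683.0, -104.0, -3.0], 0.82), ([447.0, -264.0, 39.0], 0.47)]
top brown_pot_right [([682.0, -164.0, -2.0], 0.76), ([673.0, 61.0, -1.0], 0.53)]
top cup_large [([794.0, 59.0, 2.0], 0.93), ([606.0, 189.0, 1.0], 0.79)]
top cup_large_handle [([829.0, 100.0, 46.0], 0.71), ([682.0, 187.0, 66.0], 0.66)]
top cup_medium [([454.0, 80.0, -1.0], 0.91)]
top cup_medium_handle [([525.0, 94.0, 61.0], 0.93), ([660.0, -2.0, -1.0], 0.46), ([444.0, -63.0, 0.0], 0.45), ([424.0, -310.0, 31.0], 0.23)]
top cup_small [([444.0, -66.0, -2.0], 0.71), ([448.0, -264.0, 38.0], 0.43)]
top cup_small_handle [([520.0, -56.0, 63.0], 0.6)]
top mat [([448.0, 332.0, -2.0], 0.76)]
top glaze_tub [([736.
[... 626 characters left out ...]
666.0, 28.0, -0.0], 0.4)]
scene brown_pot_right [([428.0, -316.0, 35.0], 0.72)]
scene cup_large [([796.0, 63.0, -3.0], 0.61)]
scene cup_large_handle [([683.0, 184.0, 60.0], 0.91), ([427.0, -313.0, 34.0], 0.69), ([607.0, 187.0, 0.0], 0.63), ([824.0, 108.0, 40.0], 0.61)]
scene cup_medium [([451.0, 80.0, 2.0], 0.93)]
scene cup_medium_handle [([530.0, 95.0, 64.0], 0.82)]
scene cup_small [([445.0, -61.0, -2.0], 0.64)]
scene cup_small_handle [([525.0, -59.0, 63.0], 0.68), ([491.0, -310.0, -3.0], 0.54), ([429.0, -314.0, 36.0], 0.22)]
scene mat [([448.0, 332.0, 2.0], 0.79)]
scene glaze_tub [([732.0, -283.0, -4.0], 0.61)]
scene vase [([742.0, 273.0, -0.0], 0.81), ([668.0, 28.0, -2.0], 0.2)]
0.15 2.05
```

```bash
cat > h.py <<'E'
from bench import arm
import numpy as np, cv2, json
from scipy.spatial.transform import Rotation as Rot
def R_tool(jaw_deg, tilt_deg=0, az_deg=None):
    """tool z down then tilted by tilt toward azimuth az; jaw axis y horizontal at angle jaw_deg."""
    if az_deg is None:
        y=np.array([np.cos(np.radians(jaw_deg)),np.sin(np.radians(jaw_deg)),0]); z=np.array([0,0,-1.])
    else:
        a=np.radians(az_deg);t=np.radians(tilt_deg)
        z=np.array([np.cos(a)*np.sin(t),np.sin(a)*np.sin(t),-np.cos(t)])
        y=np.array([np.sin(a),-np.cos(a),0.])
        # choose sign via jaw_deg: positive keeps, negative flips
        if jaw_deg is not None and jaw_deg<0: y=-y
    x=np.cross(y,z); return np.stack([x,y,z],1)
def near(jaw):
    R=Rot.from_quat(arm.read_state()['ee_rot']).as_matrix()
    best=min([R_tool(jaw),R_tool(jaw+180)],key=lambda M:Rot.from_matrix(R.T@M).magnitude()); return best
def plan(p,R,grip,vmax=45,wmax=9,n=None,start=None,q=1.0,show=True):
    s=arm.read_state()
    p0=np.array(s['position']); R0=Rot.from_quat(s['ee_rot'])
    if start is not None: p0,R0=np.array(start[0],float),Rot.from_matrix(start[1])
    R1=Rot.from_matrix(R); p=np.array(p,float)
    rv=(R0.inv()*R1).as_rotvec(degrees=True)
    if n is None:
        n=max(1,np.ceil(np.linalg.norm(p-p0)/vmax),np.ceil(np.linalg.norm(rv)/wmax)); n=int(np.ceil(n/5)*5)
    P=p0.copy(); Rc=R0; T=[];D=[]
    for i in range(n):
        Rt=R0*Rot.from_rotvec(rv*(i+1)/n,degrees=True); pt=p0+(p-p0)*(i+1)/n
        t=np.round(Rc.inv().apply(pt-P)/q)*q+0.; d=np.round((Rc.inv()*Rt).as_rotvec(degrees=True)*2)/2+0.
        P=P+Rc.apply(t); Rc=Rc*Rot.from_rotvec(d,degrees=True); T.append(t.tolist());D.append(d.tolist())
    if show:
        f=lambda L:json.dumps([[int(x) if x==int(x) else x for x in r] for r in L]).replace(' ','')
        for k in range(0,n,5): print(f(T[k:k+5]),f(D[k:k+5]),[grip]*len(T[k:k+5]))
        print('end',np.round(P,1),'err',np.round(p-P,1))
    return P,Rc.as_matrix()
def st():
    s=arm.read_state(); print('t%.2f'%s['clock'],np.round(s['position'],1),'zaxis',np.round(Rot.from_quat(s['ee_rot']).as_matrix()[:,2],3),'yaxis',np.round(Rot.from_quat(s['ee_rot']).as_matrix()[:,1],3),'F',np.round(s['contact_force'],1),'w%.1f'%s['gripper_width'],'q',np.round(s['joints'],2))
def save(cam,name,crop=None,scale=1):
    im=arm.get_image(cam)[:,:,::-1]
    if crop: a,b,c,d=crop; im=im[b:d,a:c]
    if scale!=1: im=cv2.resize(im,None,fx=scale,fy=scale,interpolation=cv2.INTER_CUBIC)
    cv2.imwrite(f'pics/{name}.png',im)
def px(cam,uv,z):
    c=arm.camera_info(cam); M=c['cam_to_world']
    d=M[:3,:3]@np.array([(uv[0]-c['cx'])/c['fx'],(uv[1]-c['cy'])/c['fy'],1]); o=M[:3,3]
    return o+d*(z-o[2])/d[2]
def proj(cam,p):
    c=arm.camera_info(cam); M=c['cam_to_world']; v=M[:3,:3].T@(np.array(p,float)-M[:3,3]); return np.array([c['fx']*v[0]/v[2]+c['cx'],c['fy']*v[1]/v[2]+c['cy']])
def find(t,cam): print(t,[(np.round(r["xyz"]).tolist(),round(r["confidence"],2)) for r in arm.place_of(t,cam)])
E
python3 - <<'E'
from h import *
save("top","crop_green",(140,100,290,280),4)
save("top","crop_rest",(310,180,440,280),5)
plan([683,187,150],near(90),60)
E
```

```text
[[41,18,5],[40,18,6],[40,20,5],[40,20,6],[40,20,5]] [[0,0,-1],[0,0,-1],[0,0,-1],[0,0,-1],[0,0,-1]] [60, 60, 60, 60, 60]
[[39,22,6],[38,22,5],[39,23,5],[38,23,6],[37,24,5]] [[0,0,-1],[0,0,-1],[0,0,-1],[0,0,-1],[0,0,-1]] [60, 60, 60, 60, 60]
[[37,25,6],[37,25,5],[36,26,5],[36,27,6],[35,27,5]] [[0,0,-1],[0,0,-1],[0,0,-1],[0,0,-1],[0,0,-1]] [60, 60, 60, 60, 60]
end [683.1 186.8 150.3] err [-0.1  0.2 -0.3]
```

View pics/crop_green.png

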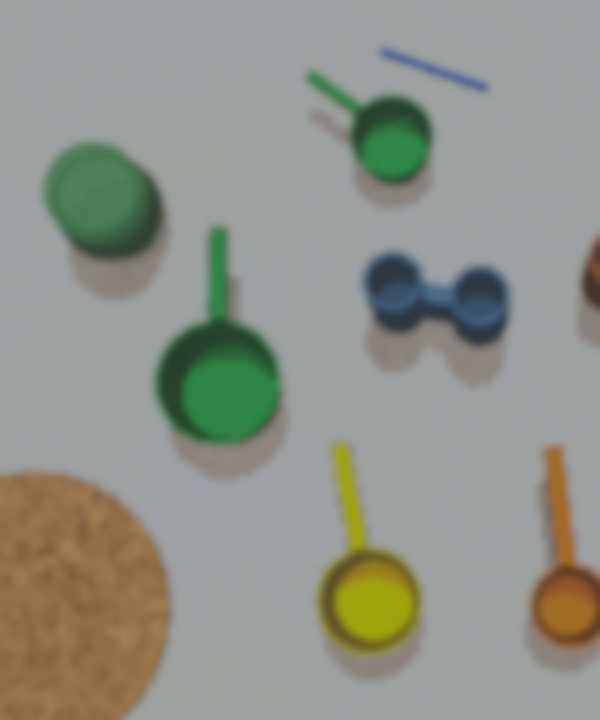

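View pics/crop_rest.png

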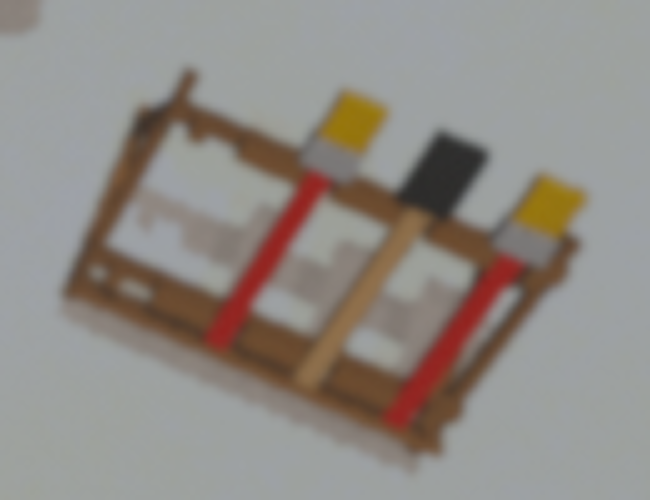

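The two green cups: the larger is at top px (195,197), with a rim about 30 px wide. The smaller is at (238,134), about 20 px wide. The task means the larger, (195,197). The rest holds three brushes: red, pale/foam, red. I'm moving over the large cup's handle.

send_rows(
  translation=[
    [41,18,5],
    [40,18,6],
    [40,20,5],
    [40,20,6],
    [40,20,5],
  ],
  dr=[
    [0,0,-1],
    [0,0,-1],
    [0,0,-1],
    [0,0,-1],
    [0,0,-1],
  ],
  grip=[60,60,60,60,60],
)

```text
clock: 2.78
position: [336.6, 464.3, 204.3]
ee_rot: [0.996, -0.086, 0.0, -0.0]
contact_force: [0.1, 0.5, -0.8]
gripper_width: 60.0
```

send_rows(
  translation=[
    [39,22,6],
    [38,22,5],
    [39,23,5],
    [38,23,6],
    [37,24,5],
  ],
  dr=[
    [0,0,-1],
    [0,0,-1],
    [0,0,-1],
    [0,0,-1],
    [0,0,-1],
  ],
  grip=[60,60,60,60,60],
)

```text
clock: 3.4
position: [510.1, 325.0, 177.2]
ee_rot: [0.999, -0.043, 0.0, -0.0]
contact_force: [0.7, 0.6, -0.6]
gripper_width: 60.0
```

send_rows(
  translation=[
    [37,25,6],
    [37,25,5],
    [36,26,5],
    [36,27,6],
    [35,27,5],
  ],
  dr=[
    [0,0,-1],
    [0,0,-1],
    [0,0,-1],
    [0,0,-1],
    [0,0,-1],
  ],
  grip=[60,60,60,60,60],
)

```text
clock: 4.03
position: [684.2, 185.7, 150.0]
ee_rot: [1.0, 0.001, -0.0, 0.0]
contact_force: [0.7, -0.4, -0.1]
gripper_width: 59.9
```

Run:
```python
from h import *
st(); save("wrist","w1")
find("cup_large","wrist");find("cup_large_handle","wrist")
```

```text
t4.03 [684.2 185.7 150. ] zaxis [-0. -0. -1.] yaxis [ 0.002 -1.     0.   ] F [ 0.7 -0.4 -0.1] w59.9 q [ 0.49  0.58  0.13  0.   -1.12  1.08]
cup_large [([792.0, 60.0, 2.0], 0.67), ([606.0, 186.0, 3.0], 0.63)]
cup_large_handle [([687.0, 183.0, 66.0], 0.88)]
```

View pics/w1.png

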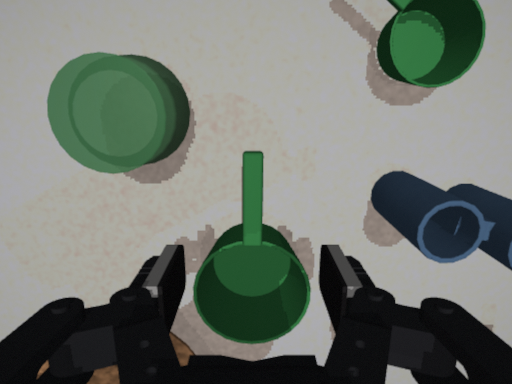

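The wrist view shows the large cup's handle running straight up from (253,245) to (253,152), between the fingers. I'll measure the handle end against the axis.

Run:
```python
from h import *
print(px("wrist",(253,152),68), px("wrist",(253,240),68))
for a in [(195,284)]: pass
print("rim L/R",px("wrist",(195,290),60),px("wrist",(309,290),60), px("wrist",(251,341),60))
plan([684,186,46],near(90),60)
```

```text
[720.1127423  184.63856956  68.        ] [657.6028769 184.7134009  68.       ]
rim L/R [612.60077695 229.24623586  60.        ] [612.43866017 141.78677443  60.        ] [565.8989419  186.41351912  60.        ]
[[0,0,21],[0,-1,20],[0,0,21],[0,0,20],[0,0,21]] [[0,0,0],[0,0,0],[0,0,0],[0,0,0],[0,0,0]] [60, 60, 60, 60, 60]
end [683.9 185.7  46. ] err [0.1 0.3 0. ]
```

send_rows(
  translation=[
    [0,0,21],
    [1,1,20],
    [1,0,21],
    [0,0,20],
    [0,0,21],
  ],
  dr=[
    [0,0,0],
    [0,0,0],
    [0,0,0],
    [0,0,0],
    [0,0,0],
  ],
  grip=[60,60,60,60,60],
)

```text
clock: 4.8
position: [684.6, 186.9, 47.3]
ee_rot: [1.0, 0.001, 0.0, -0.0]
contact_force: [0.4, -0.2, -0.9]
gripper_width: 59.8
```

send_rows(
  translation=[
    [0,0,0],
    [0,0,0],
    [0,0,0],
    [0,0,0],
    [0,0,0],
  ],
  dr=[
    [0,0,0],
    [0,0,0],
    [0,0,0],
    [0,0,0],
    [0,0,0],
  ],
  grip=[5,5,5,5,5],
)

```text
clock: 5.42
position: [686.2, 186.3, 48.9]
ee_rot: [1.0, 0.001, 0.002, -0.001]
contact_force: [0.5, 0.8, 4.5]
gripper_width: 12.4
```

send_rows(
  translation=[
    [0,0,0],
    [0,0,-10],
    [0,0,-20],
    [0,0,-20],
    [0,0,-10],
  ],
  dr=[
    [0,0,0],
    [0,0,0],
    [0,0,0],
    [0,0,0],
    [0,0,0],
  ],
  grip=[5,5,5,5,5],
)

```text
clock: 6.05
position: [684.8, 185.5, 107.7]
ee_rot: [1.0, 0.0, -0.0, 0.0]
contact_force: [0.6, 0.2, -1.9]
gripper_width: 12.2
```

Run:
```python
from h import *
st(); save("wrist","w2")
find("cup_large","wrist");find("cup_large_handle","wrist")
# axis target mat (448,332), keep handle dir 0 : offset axis->tcp
plan([448+78,332,106],near(90),5)
```

```text
t6.05 [684.8 185.5 107.7] zaxis [-0.001 -0.    -1.   ] yaxis [ 0.001 -1.     0.   ] F [ 0.6  0.2 -1.9] w12.2 q [ 0.49  0.62  0.09 -0.   -1.04  1.08]
cup_large [([605.0, 185.0, 62.0], 0.83)]
cup_large_handle [([688.0, 183.0, 123.0], 0.72)]
[[-32,-29,0],[-31,-30,0],[-32,-29,1],[-32,-29,0],[-32,-30,0]] [[0,0,0],[0,0,0],[0,0,0],[0,0,0],[0,0,0]] [5, 5, 5, 5, 5]
end [525.7 332.5 106.1] err [ 0.3 -0.5 -0.1]
```

View pics/w2.png

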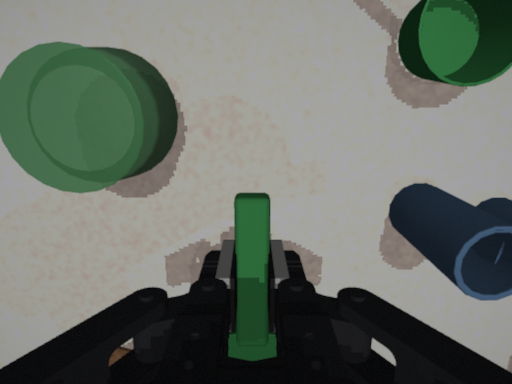

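Large cup is held (opening 12 mm) and lifted. Next I carry it over the mat.

send_rows(
  translation=[
    [-32,-29,0],
    [-31,-30,0],
    [-32,-29,0],
    [-32,-29,0],
    [-32,-29,0],
  ],
  dr=[
    [0,0,0],
    [0,0,0],
    [0,0,0],
    [0,0,0],
    [0,0,0],
  ],
  grip=[5,5,5,5,5],
)

```text
clock: 6.82
position: [524.2, 331.8, 105.9]
ee_rot: [1.0, 0.0, -0.001, 0.001]
contact_force: [0.7, 0.7, -1.4]
gripper_width: 12.6
```

send_rows(
  translation=[
    [0,0,0],
    [0,0,10],
    [0,0,20],
    [0,0,15],
    [0,0,6],
  ],
  dr=[
    [0,0,0],
    [0,0,0],
    [0,0,0],
    [0,0,0],
    [0,0,0],
  ],
  grip=[5,5,5,5,5],
)

```text
clock: 7.45
position: [525.9, 330.2, 54.4]
ee_rot: [1.0, -0.0, -0.001, 0.001]
contact_force: [-0.3, -0.2, -1.4]
gripper_width: 12.8
```

Run:
```python
from h import *
st(); save("scene","s2",(230,130,512,340),2.5)
```

```text
t7.45 [525.9 330.2  54.4] zaxis [-0.002 -0.002 -1.   ] yaxis [-0.    -1.     0.002] F [-0.3 -0.2 -1.4] w12.8 q [ 0.82  0.55 -0.21 -0.   -0.81  0.75]
```

View pics/s2.png

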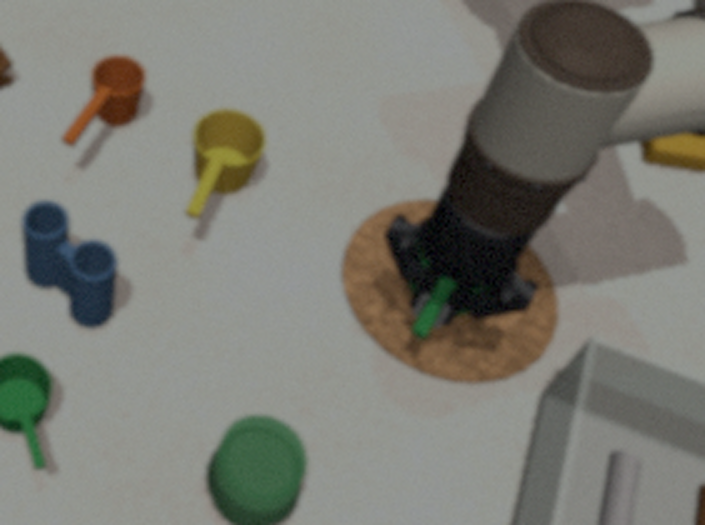

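send_rows(
  translation=[
    [0,0,1],
    [0,0,1],
    [0,0,0],
    [0,0,0],
    [0,0,0],
  ],
  dr=[
    [0,0,0],
    [0,0,0],
    [0,0,0],
    [0,0,0],
    [0,0,0],
  ],
  grip=[5,5,5,30,45],
)

```text
clock: 8.12
position: [526.2, 331.8, 54.9]
ee_rot: [1.0, 0.001, 0.0, -0.0]
contact_force: [-0.8, -0.2, -0.0]
gripper_width: 44.7
```

send_rows(
  translation=[
    [0,0,0],
    [0,0,-15],
    [0,0,-30],
    [0,0,-30],
    [0,0,-25],
  ],
  dr=[
    [0,0,0],
    [0,0,0],
    [0,0,0],
    [0,0,0],
    [0,0,0],
  ],
  grip=[45,45,45,45,45],
)

```text
clock: 8.75
position: [526.4, 331.9, 157.0]
ee_rot: [1.0, 0.001, 0.001, -0.001]
contact_force: [0.0, 0.8, -0.7]
gripper_width: 45.2
```

Run:
```python
from h import *
st(); save("wrist","w3")
find("cup_large","wrist");find("cup_large_handle","wrist");find("mat","wrist")
arm.get_image("scene")
find("cup_medium","scene");find("cup_medium_handle","scene")
plan([528,94,150],near(101),55)
```

```text
t8.75 [526.4 331.9 157. ] zaxis [ 0.002  0.002 -1.   ] yaxis [ 0.001 -1.    -0.002] F [ 0.   0.8 -0.7] w45.2 q [ 0.82  0.44 -0.1   0.   -1.03  0.75]
cup_large [([447.0, 326.0, 6.0], 0.67)]
cup_large_handle [([528.0, 330.0, 67.0], 0.98)]
mat []
cup_medium [([451.0, 80.0, 2.0], 0.64), ([526.0, 332.0, 66.0], 0.46)]
cup_medium_handle [([531.0, 95.0, 64.0], 0.68)]
[[0,24,0],[0,23,1],[-1,24,0],[-1,24,0],[-1,23,1]] [[0,0,-1],[0,0,-1],[0,0,-1.5],[0,0,-1],[0,0,-1]] [55, 55, 55, 55, 55]
[[-2,24,0],[-3,24,1],[-3,23,0],[-3,24,0],[-4,23,1]] [[0,0,-1],[0,0,-1],[0,0,-1.5],[0,0,-1],[0,0,-1]] [55, 55, 55, 55, 55]
end [528.   94.1 149.6] err [-0.  -0.1  0.4]
```

View pics/w3.png

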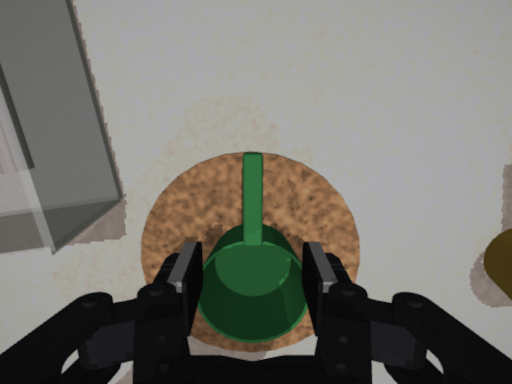

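The large cup stands centred on the mat, with its handle at (253,155)-(253,240) pointing ahead. Next is the medium cup.

send_rows(
  translation=[
    [0,24,0],
    [0,23,1],
    [-1,24,0],
    [-1,24,0],
    [-1,23,1],
  ],
  dr=[
    [0,0,-1],
    [0,0,-1],
    [0,0,-1.5],
    [0,0,-1],
    [0,0,-1],
  ],
  grip=[55,55,55,55,55],
)

```text
clock: 9.72
position: [527.2, 212.5, 151.4]
ee_rot: [0.999, 0.049, -0.001, 0.001]
contact_force: [0.5, 0.1, -0.4]
gripper_width: 55.1
```

send_rows(
  translation=[
    [-2,24,0],
    [-3,24,1],
    [-3,23,0],
    [-3,24,0],
    [-4,23,1],
  ],
  dr=[
    [0,0,-1],
    [0,0,-1],
    [0,0,-1.5],
    [0,0,-1],
    [0,0,-1],
  ],
  grip=[55,55,55,55,55],
)

```text
clock: 10.35
position: [528.2, 93.6, 149.4]
ee_rot: [0.995, 0.097, -0.001, 0.0]
contact_force: [-0.3, 0.2, -0.2]
gripper_width: 54.9
```

Run:
```python
from h import *
st(); save("wrist","w4")
find("cup_medium","wrist");find("cup_medium_handle","wrist")
```

```text
t10.35 [528.2  93.6 149.4] zaxis [-0.002 -0.001 -1.   ] yaxis [ 0.192 -0.981  0.001] F [-0.3  0.2 -0.2] w54.9 q [ 0.48  0.31 -0.32 -0.   -0.94  1.29]
cup_medium [([456.0, 77.0, 2.0], 0.69)]
cup_medium_handle [([528.0, 91.0, 65.0], 0.84)]
```

View pics/w4.png

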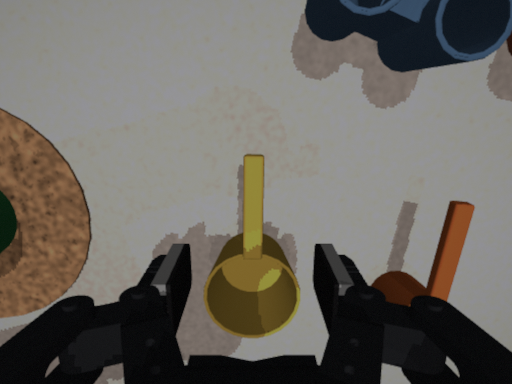

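The medium cup's handle is centred between the fingers, with its end at (254,155). I'll pinch it.

send_rows(
  translation=[
    [0,0,20],
    [0,1,20],
    [0,0,20],
    [0,0,20],
    [0,0,21],
  ],
  dr=[
    [0,0,0],
    [0,0,0],
    [0,0,0],
    [0,0,0],
    [0,0,0],
  ],
  grip=[55,55,55,55,55],
)

```text
clock: 11.12
position: [528.9, 94.4, 48.3]
ee_rot: [0.995, 0.097, -0.0, 0.0]
contact_force: [-0.1, 0.2, -0.1]
gripper_width: 55.2
```

send_rows(
  translation=[
    [0,0,0],
    [0,0,0],
    [0,0,0],
    [0,0,0],
    [0,0,0],
  ],
  dr=[
    [0,0,0],
    [0,0,0],
    [0,0,0],
    [0,0,0],
    [0,0,0],
  ],
  grip=[5,5,5,5,5],
)

```text
clock: 11.75
position: [529.7, 94.0, 50.2]
ee_rot: [0.995, 0.096, 0.001, -0.0]
contact_force: [0.4, 0.8, 1.8]
gripper_width: 12.6
```

send_rows(
  translation=[
    [0,0,0],
    [0,0,-15],
    [0,0,-30],
    [0,0,-30],
    [0,0,-25],
  ],
  dr=[
    [0,0,0],
    [0,0,0],
    [0,0,0],
    [0,0,0],
    [0,0,0],
  ],
  grip=[5,5,5,5,5],
)

```text
clock: 12.38
position: [528.2, 93.2, 150.8]
ee_rot: [0.995, 0.096, -0.0, 0.0]
contact_force: [-0.2, -0.6, -1.7]
gripper_width: 12.6
```

Run:
```python
from h import *
st()
find("cup_medium","scene")
arm.get_image("scene")
find("cup_medium","scene");find("cup_large","scene")
# handle to point -y (azimuth -90): tool yaw change -100deg from handle az 11 -> jaw from 101 -> 0
R=Rot.from_quat(arm.read_state()['ee_rot']).as_matrix()
T=Rot.from_euler('z',-101,degrees=True).as_matrix()@R
print(np.round(T,2))
plan([448,330-78,165],T,5)
```

```text
t12.38 [528.2  93.2 150.8] zaxis [-0.001 -0.    -1.   ] yaxis [ 0.192 -0.981  0.   ] F [-0.2 -0.6 -1.7] w12.6 q [ 0.48  0.31 -0.32 -0.   -0.94  1.29]
cup_medium [([451.0, 80.0, 2.0], 0.64), ([526.0, 332.0, 66.0], 0.46)]
cup_medium [([455.0, 81.0, 105.0], 0.61)]
cup_large [([448.0, 332.0, -0.0], 0.75), ([794.0, 65.0, -1.0], 0.59)]
[[ 0. -1.  0.]
 [-1. -0.  0.]
 [-0. -0. -1.]]
[[-3,-11,-1],[-5,-11,-1],[-6,-11,-1],[-6,-9,-1],[-9,-9,-1]] [[0,0,6.5],[0,0,7],[0,0,6.5],[0,0,7],[0,0,6.5]] [5, 5, 5, 5, 5]
[[-9,-8,-1],[-9,-6,-1],[-11,-6,-1],[-11,-4,-1],[-12,-3,-1]] [[0,0,7],[0,0,6.5],[0,0,7],[0,0,6.5],[0,0,7]] [5, 5, 5, 5, 5]
[[-11,-1,-1],[-12,0,-1],[-12,1,-1],[-11,3,-1],[-12,4,-2]] [[0,0,6.5],[0,0,7],[0,0,6.5],[0,0,7],[0,0,6.5]] [5, 5, 5, 5, 5]
end [448.1 252.5 165.5] err [-0.1 -0.5 -0.5]
```

send_rows(
  translation=[
    [-3,-11,-1],
    [-5,-11,-1],
    [-6,-11,-1],
    [-6,-9,-1],
    [-9,-9,-1],
  ],
  dr=[
    [0,0,6.5],
    [0,0,7],
    [0,0,6.5],
    [0,0,7],
    [0,0,6.5],
  ],
  grip=[5,5,5,5,5],
)

```text
clock: 13.2
position: [500.4, 146.2, 152.6]
ee_rot: [0.98, -0.197, -0.002, 0.001]
contact_force: [-0.9, -0.1, -1.5]
gripper_width: 12.2
```

send_rows(
  translation=[
    [-9,-8,-1],
    [-9,-6,-1],
    [-11,-6,-1],
    [-11,-4,-1],
    [-12,-3,-1],
  ],
  dr=[
    [0,0,7],
    [0,0,6.5],
    [0,0,7],
    [0,0,6.5],
    [0,0,7],
  ],
  grip=[5,5,5,5,5],
)

```text
clock: 13.82
position: [474.0, 199.3, 157.6]
ee_rot: [0.88, -0.475, -0.001, 0.002]
contact_force: [-0.7, -0.3, -0.9]
gripper_width: 12.5
```

send_rows(
  translation=[
    [-11,-1,-1],
    [-12,0,-1],
    [-12,1,-1],
    [-13,3,-1],
    [-13,4,-2],
  ],
  dr=[
    [0,0,6.5],
    [0,0,7],
    [0,0,6.5],
    [0,0,7],
    [0,0,6.5],
  ],
  grip=[5,5,5,5,5],
)

```text
clock: 14.45
position: [446.7, 254.8, 163.5]
ee_rot: [-0.706, 0.708, 0.0, -0.002]
contact_force: [-0.4, 1.0, -1.2]
gripper_width: 12.4
```

send_rows(
  translation=[
    [0,0,0],
    [0,0,0],
    [0,0,0],
    [0,0,0],
    [0,0,0],
  ],
  dr=[
    [0,0,0],
    [0,0,0],
    [0,0,0],
    [0,0,0],
    [0,0,0],
  ],
  grip=[5,5,5,5,5],
)

```text
clock: 15.08
position: [448.2, 255.4, 165.3]
ee_rot: [0.707, -0.707, 0.0, 0.0]
contact_force: [0.4, -1.0, -0.7]
gripper_width: 12.5
```

Run:
```python
from h import *
st()
for c in("top","scene"):
    save(c,c+"5",(100,170,260,290) if c=="top" else (230,130,512,340),4 if c=="top" else 2.5)
    for t in("cup_medium","cup_large","cup_large_handle","cup_medium_handle"): find(t,c)
```

```text
t15.07 [448.2 255.4 165.3] zaxis [-0. -0. -1.] yaxis [-1.    -0.001  0.   ] F [ 0.4 -1.  -0.7] w12.5 q [ 0.83  0.26 -0.35  0.   -0.96 -0.83]
cup_medium []
cup_large [([794.0, 60.0, 1.0], 0.66)]
cup_large_handle [([828.0, 102.0, 44.0], 0.64)]
cup_medium_handle [([449.0, 256.0, 178.0], 0.51)]
cup_medium [([450.0, 337.0, 117.0], 0.65)]
cup_large [([795.0, 64.0, -3.0], 0.9), ([446.0, 330.0, 4.0], 0.84)]
cup_large_handle [([526.0, 330.0, 64.0], 0.69), ([825.0, 104.0, 40.0], 0.61)]
cup_medium_handle [([449.0, 257.0, 181.0], 0.66), ([448.0, 336.0, 117.0], 0.32)]
```

View pics/scene5.png

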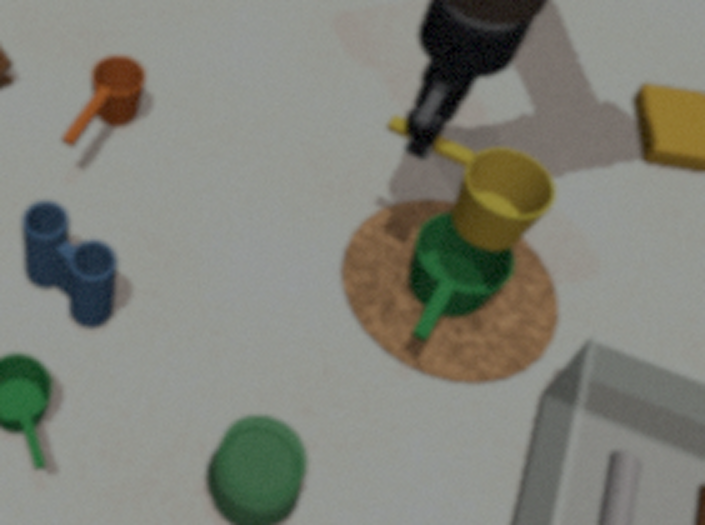

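View pics/top5.png

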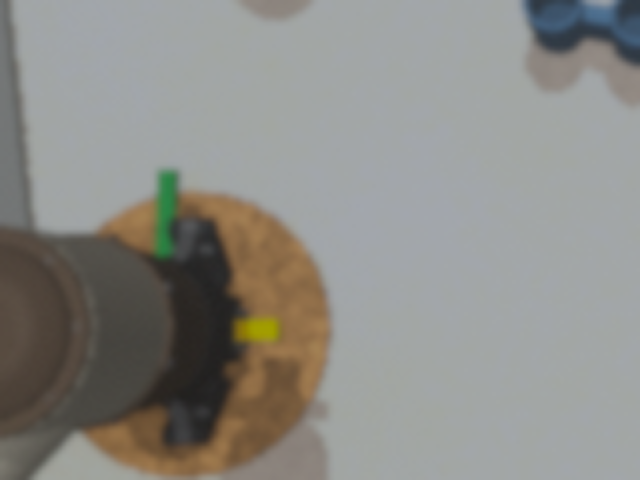

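send_rows(
  translation=[
    [2,0,15],
    [0,0,20],
    [0,0,20],
    [0,0,15],
    [0,0,12],
  ],
  dr=[
    [0,0,0],
    [0,0,0],
    [0,0,0],
    [0,0,0],
    [0,0,0],
  ],
  grip=[5,5,5,5,5],
)

```text
clock: 16.2
position: [447.9, 253.3, 82.1]
ee_rot: [0.707, -0.707, 0.0, 0.001]
contact_force: [0.4, 0.2, -1.6]
gripper_width: 12.5
```

send_rows(
  translation=[
    [0,0,6],
    [0,0,6],
    [0,0,5],
    [0,0,2],
    [0,0,0],
  ],
  dr=[
    [0,0,0],
    [0,0,0],
    [0,0,0],
    [0,0,0],
    [0,0,0],
  ],
  grip=[5,5,5,5,5],
)

```text
clock: 16.82
position: [448.2, 253.6, 64.4]
ee_rot: [0.707, -0.707, 0.0, -0.0]
contact_force: [-0.2, -0.0, -0.1]
gripper_width: 12.3
```

Run:
```python
from h import *
st()
save("scene","s6",(330,180,480,290),5)
```

```text
t16.82 [448.2 253.6  64.4] zaxis [ 0.  0. -1.] yaxis [-1.    -0.001 -0.   ] F [-0.2 -0.  -0.1] w12.3 q [ 0.83  0.39 -0.47  0.   -0.71 -0.83]
```

View pics/s6.png

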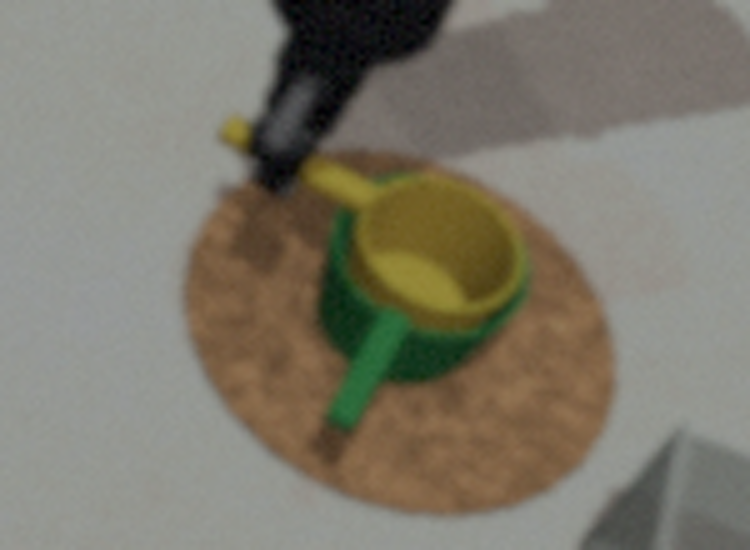

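The yellow cup sits inside the green one, with the handles 90° apart. I'll lower it the last few mm and release.

send_rows(
  translation=[
    [0,0,2],
    [0,0,2],
    [0,0,0],
    [0,0,0],
    [0,0,0],
  ],
  dr=[
    [0,0,0],
    [0,0,0],
    [0,0,0],
    [0,0,0],
    [0,0,0],
  ],
  grip=[5,5,5,25,40],
)

```text
clock: 17.5
position: [448.3, 253.8, 60.5]
ee_rot: [0.707, -0.707, 0.0, -0.0]
contact_force: [-0.0, 0.2, -0.2]
gripper_width: 39.7
```

send_rows(
  translation=[
    [0,0,0],
    [0,0,-15],
    [0,0,-30],
    [0,0,-30],
    [0,0,-25],
  ],
  dr=[
    [0,0,0],
    [0,0,0],
    [0,0,0],
    [0,0,0],
    [0,0,0],
  ],
  grip=[40,40,40,40,40],
)

```text
clock: 18.12
position: [448.5, 253.9, 162.8]
ee_rot: [0.708, -0.707, 0.0, -0.001]
contact_force: [-0.4, 0.1, -0.2]
gripper_width: 39.9
```

Run:
```python
from h import *
st()
save("wrist","w7"); save("scene","s7",(330,180,480,290),5)
for c in("scene","wrist"):
    for t in("cup_medium","cup_large","cup_large_handle","cup_medium_handle","cup_small","cup_small_handle"): find(t,c)
```

```text
t18.12 [448.5 253.9 162.8] zaxis [ 0.002  0.002 -1.   ] yaxis [-1.    -0.001 -0.002] F [-0.4  0.1 -0.2] w39.9 q [ 0.83  0.26 -0.36  0.   -0.95 -0.83]
cup_medium [([449.0, 335.0, 12.0], 0.88)]
cup_large [([794.0, 62.0, -0.0], 0.9), ([446.0, 329.0, 4.0], 0.66), ([453.0, -266.0, 31.0], 0.39)]
cup_large_handle [([526.0, 331.0, 64.0], 0.84), ([823.0, 104.0, 38.0], 0.67)]
cup_medium_handle [([453.0, 257.0, 77.0], 0.71), ([522.0, -55.0, 66.0], 0.46), ([743.0, 273.0, 1.0], 0.36)]
cup_small [([445.0, -61.0, 0.0], 0.9), ([448.0, 327.0, 1.0], 0.54), ([685.0, -159.0, -1.0], 0.24), ([685.0, -97.0, 0.0], 0.21)]
cup_small_handle [([522.0, -57.0, 64.0], 0.91), ([660.0, -1.0, 1.0], 0.75)]
cup_medium [([452.0, 332.0, 11.0], 0.96)]
cup_large []
cup_large_handle [([529.0, 328.0, 68.0], 0.73), ([448.0, 255.0, 72.0], 0.32)]
cup_medium_handle [([447.0, 254.0, 73.0], 0.78)]
cup_small []
cup_small_handle []
```

View pics/w7.png

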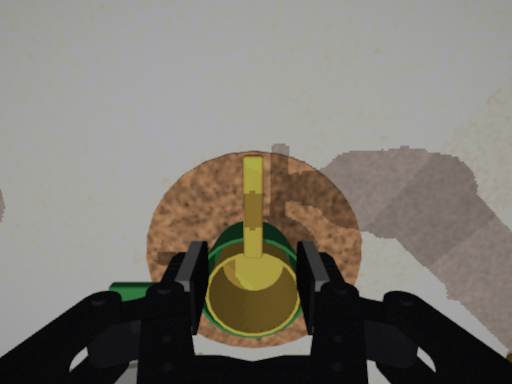

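View pics/s7.png

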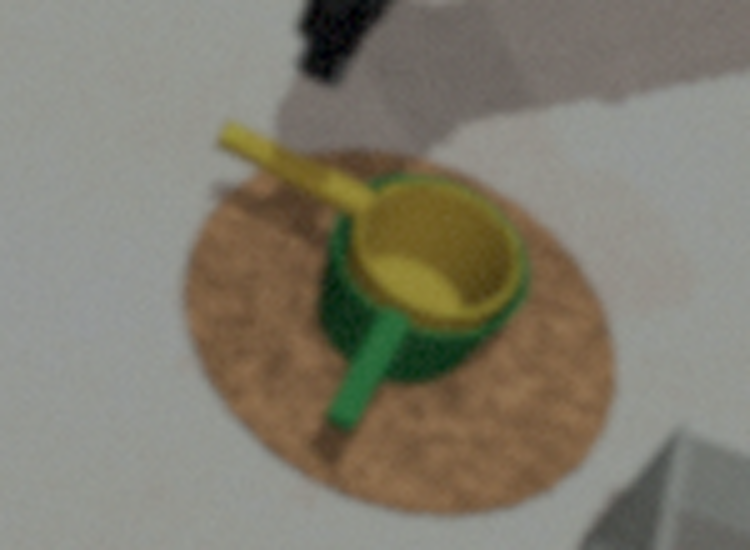

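The medium cup is nested and upright inside the large one. Next is the small cup.

Run:
```python
from h import *
plan([523,-58,150],near(94),50)
```

```text
[[31,-7,1],[30,-12,1],[27,-17,1],[25,-20,1],[22,-24,1]] [[0,0,8.5],[0,0,8.5],[0,0,9],[0,0,8.5],[0,0,8.5]] [50, 50, 50, 50, 50]
[[17,-27,1],[14,-29,1],[9,-30,1],[4,-32,1],[0,-32,1]] [[0,0,8.5],[0,0,8.5],[0,0,9],[0,0,8.5],[0,0,8.5]] [50, 50, 50, 50, 50]
end [522.6 -57.9 150.1] err [ 0.4 -0.1 -0.1]
```

send_rows(
  translation=[
    [31,-7,1],
    [30,-12,1],
    [27,-17,1],
    [25,-20,1],
    [22,-24,1],
  ],
  dr=[
    [0,0,8.5],
    [0,0,8.5],
    [0,0,9],
    [0,0,8.5],
    [0,0,8.5],
  ],
  grip=[50,50,50,50,50],
)

```text
clock: 19.45
position: [485.6, 96.5, 155.3]
ee_rot: [-0.397, 0.918, -0.0, 0.0]
contact_force: [0.9, -0.8, 0.6]
gripper_width: 50.1
```

send_rows(
  translation=[
    [17,-27,1],
    [14,-29,1],
    [9,-30,1],
    [4,-32,1],
    [0,-32,1],
  ],
  dr=[
    [0,0,8.5],
    [0,0,8.5],
    [0,0,9],
    [0,0,8.5],
    [0,0,8.5],
  ],
  grip=[50,50,50,50,50],
)

```text
clock: 20.08
position: [523.0, -58.8, 150.3]
ee_rot: [-0.033, 0.999, -0.0, 0.0]
contact_force: [0.5, -0.4, 0.4]
gripper_width: 49.7
```

Run:
```python
from h import *
st(); save("wrist","w8")
find("cup_small","wrist");find("cup_small_handle","wrist")
```

```text
t20.07 [523.  -58.8 150.3] zaxis [ 0. -0. -1.] yaxis [-0.066  0.998 -0.   ] F [ 0.5 -0.4  0.4] w49.7 q [ 0.2   0.29 -0.35  0.   -0.93 -1.7 ]
cup_small [([440.0, -66.0, -0.0], 0.7)]
cup_small_handle [([525.0, -54.0, 62.0], 0.6)]
```

View pics/w8.png

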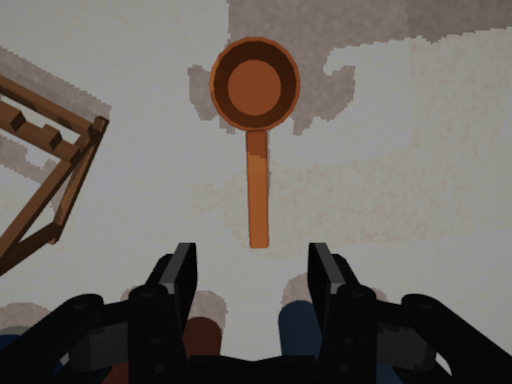

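Run:
```python
from h import *
e=px("wrist",(259,247),68); b=px("wrist",(256,132),68); print(e,b, np.degrees(np.arctan2(e[1]-b[1],e[0]-b[0])))
print(px("wrist",(255,84),60)) 
u=(e-b)/np.linalg.norm(e-b); g=e-34*u; print("grip",g)
plan([g[0],g[1],48],near(np.degrees(np.arctan2(u[1],u[0]))+90),50)
```

```text
[554.04069445 -50.87621195  68.        ] [473.24891714 -58.93024426  68.        ] 5.692936565456597
[443.52600392 -61.64920721  60.        ]
grip [520.20838903 -54.24891261  68.        ]
[[0,1,20],[1,1,21],[0,1,20],[1,1,21],[0,1,20]] [[0,0,-0.5],[0,0,0],[0,0,-0.5],[0,0,-0.5],[0,0,0]] [50, 50, 50, 50, 50]
end [520.2 -54.1  48. ] err [ 0.  -0.2  0. ]
```

The orange cup's handle runs from (256,130) to (259,247), which is 5.7° in the world. That gives a grip point of (520,-54). Pinching there.

send_rows(
  translation=[
    [0,1,20],
    [1,1,21],
    [0,1,20],
    [1,1,21],
    [0,0,20],
  ],
  dr=[
    [0,0,-0.5],
    [0,0,0],
    [0,0,-0.5],
    [0,0,-0.5],
    [0,0,0],
  ],
  grip=[50,50,50,50,50],
)

```text
clock: 20.85
position: [520.3, -52.9, 47.8]
ee_rot: [-0.05, 0.999, 0.0, 0.0]
contact_force: [0.1, -0.1, 0.3]
gripper_width: 49.7
```

send_rows(
  translation=[
    [0,0,0],
    [0,0,0],
    [0,0,0],
    [0,0,0],
    [0,0,0],
  ],
  dr=[
    [0,0,0],
    [0,0,0],
    [0,0,0],
    [0,0,0],
    [0,0,0],
  ],
  grip=[5,5,5,5,5],
)

```text
clock: 21.48
position: [521.3, -53.8, 49.1]
ee_rot: [-0.049, 0.999, 0.0, 0.001]
contact_force: [0.0, 1.2, 2.9]
gripper_width: 12.4
```

send_rows(
  translation=[
    [0,0,0],
    [0,0,-20],
    [0,0,-40],
    [0,0,-40],
    [0,0,-25],
  ],
  dr=[
    [0,0,0],
    [0,0,0],
    [0,0,0],
    [0,0,0],
    [0,0,0],
  ],
  grip=[5,5,5,5,5],
)

```text
clock: 22.1
position: [520.3, -54.2, 174.9]
ee_rot: [-0.048, 0.999, 0.0, 0.001]
contact_force: [-0.1, 0.2, -1.6]
gripper_width: 12.6
```

Run:
```python
from h import *
st()
arm.get_image("scene"); find("cup_small","scene");find("cup_medium","scene");find("cup_large","scene")
R=Rot.from_quat(arm.read_state()['ee_rot']).as_matrix()
T=Rot.from_euler('z',90-5,degrees=True).as_matrix()@R
# first straight part then rotate; all in one
plan([450,332+78,180],T,5)
```

```text
t22.10 [520.3 -54.2 174.9] zaxis [ 0.001  0.    -1.   ] yaxis [-0.097  0.995  0.   ] F [-0.1  0.2 -1.6] w12.6 q [ 0.21  0.26 -0.32  0.   -0.98 -1.68]
cup_small [([443.0, -60.0, 125.0], 0.78), ([451.0, 255.0, 75.0], 0.18)]
cup_medium [([448.0, 332.0, 14.0], 0.76), ([664.0, 26.0, -0.0], 0.4)]
cup_large [([447.0, 334.0, 2.0], 0.97), ([794.0, 64.0, -3.0], 0.85), ([744.0, 276.0, 2.0], 0.27), ([684.0, -133.0, 2.0], 0.24)]
[[2,31,0],[-2,31,-1],[-4,31,0],[-8,31,-1],[-10,29,0]] [[0,0,-5.5],[0,0,-6],[0,0,-5.5],[0,0,-5.5],[0,0,-6]] [5, 5, 5, 5, 5]
[[-14,28,-1],[-16,27,0],[-19,25,-1],[-21,23,0],[-23,21,-1]] [[0,0,-5.5],[0,0,-5.5],[0,0,-6],[0,0,-5.5],[0,0,-5.5]] [5, 5, 5, 5, 5]
[[-25,19,0],[-27,16,-1],[-29,13,0],[-29,10,-1],[-31,8,0]] [[0,0,-6],[0,0,-5.5],[0,0,-5.5],[0,0,-6],[0,0,-5.5]] [5, 5, 5, 5, 5]
end [449.8 410.4 179.9] err [ 0.2 -0.4  0.1]
```

send_rows(
  translation=[
    [2,31,0],
    [-2,31,-1],
    [-4,31,0],
    [-8,31,-1],
    [-10,29,0],
  ],
  dr=[
    [0,0,-5.5],
    [0,0,-6],
    [0,0,-5.5],
    [0,0,-5.5],
    [0,0,-6],
  ],
  grip=[5,5,5,5,5],
)

```text
clock: 22.92
position: [495.4, 100.7, 173.2]
ee_rot: [-0.294, 0.956, -0.0, -0.002]
contact_force: [1.0, 0.6, -0.9]
gripper_width: 12.6
```

send_rows(
  translation=[
    [-14,28,-1],
    [-16,27,0],
    [-19,25,-1],
    [-21,23,0],
    [-23,21,-1],
  ],
  dr=[
    [0,0,-5.5],
    [0,0,-5.5],
    [0,0,-6],
    [0,0,-5.5],
    [0,0,-5.5],
  ],
  grip=[5,5,5,5,5],
)

```text
clock: 23.55
position: [472.8, 255.1, 176.0]
ee_rot: [-0.517, 0.856, -0.0, -0.002]
contact_force: [0.4, 0.9, -1.1]
gripper_width: 12.9
```

send_rows(
  translation=[
    [-25,19,0],
    [-27,16,-1],
    [-29,13,0],
    [-29,10,-1],
    [-31,8,0],
  ],
  dr=[
    [0,0,-6],
    [0,0,-5.5],
    [0,0,-5.5],
    [0,0,-6],
    [0,0,-5.5],
  ],
  grip=[5,5,5,5,5],
)

```text
clock: 24.18
position: [449.4, 410.4, 177.7]
ee_rot: [0.712, -0.703, 0.0, 0.002]
contact_force: [0.7, 0.3, -0.6]
gripper_width: 12.5
```

send_rows(
  translation=[
    [0,0,0],
    [0,0,0],
    [0,0,0],
    [0,0,0],
    [0,0,0],
  ],
  dr=[
    [0,0,0],
    [0,0,0],
    [0,0,0],
    [0,0,0],
    [0,0,0],
  ],
  grip=[5,5,5,5,5],
)

```text
clock: 24.8
position: [450.5, 410.0, 180.5]
ee_rot: [0.71, -0.704, -0.0, -0.0]
contact_force: [-0.3, 0.2, -0.7]
gripper_width: 12.5
```

Run:
```python
from h import *
st()
save("scene","s9",(330,150,480,290),5)
for c in("scene","top"):
    if c=="top": save("top","t9",(100,170,260,290),4)
    for t in("cup_small","cup_medium","cup_large","cup_large_handle","cup_medium_handle","cup_small_handle"): find(t,c)
```

```text
t24.80 [450.5 410.  180.5] zaxis [ 0.  0. -1.] yaxis [-1.    -0.009 -0.   ] F [-0.3  0.2 -0.7] w12.5 q [ 1.    0.4  -0.11 -0.   -1.07 -0.99]
cup_small [([454.0, 334.0, 132.0], 0.63)]
cup_medium [([673.0, 61.0, 3.0], 0.34)]
cup_large [([797.0, 66.0, -3.0], 0.59), ([446.0, 332.0, 3.0], 0.58), ([452.0, 408.0, 196.0], 0.56), ([526.0, 330.0, 67.0], 0.5)]
cup_large_handle [([527.0, 328.0, 65.0], 0.84), ([824.0, 106.0, 41.0], 0.75)]
cup_medium_handle [([451.0, 259.0, 74.0], 0.73), ([672.0, 62.0, 4.0], 0.64)]
cup_small_handle [([452.0, 409.0, 196.0], 0.87)]
cup_small [([447.0, 332.0, 134.0], 0.96)]
cup_medium [([452.0, 333.0, 9.0], 0.96), ([682.0, -102.0, -2.0], 0.57)]
cup_large [([796.0, 58.0, 3.0], 0.84), ([446.0, 333.0, 0.0], 0.62)]
cup_large_handle [([523.0, 336.0, 69.0], 0.83), ([827.0, 102.0, 46.0], 0.78)]
cup_medium_handle [([448.0, 255.0, 72.0], 0.72)]
cup_small_handle [([449.0, 411.0, 194.0], 0.74)]
```

View pics/s9.png

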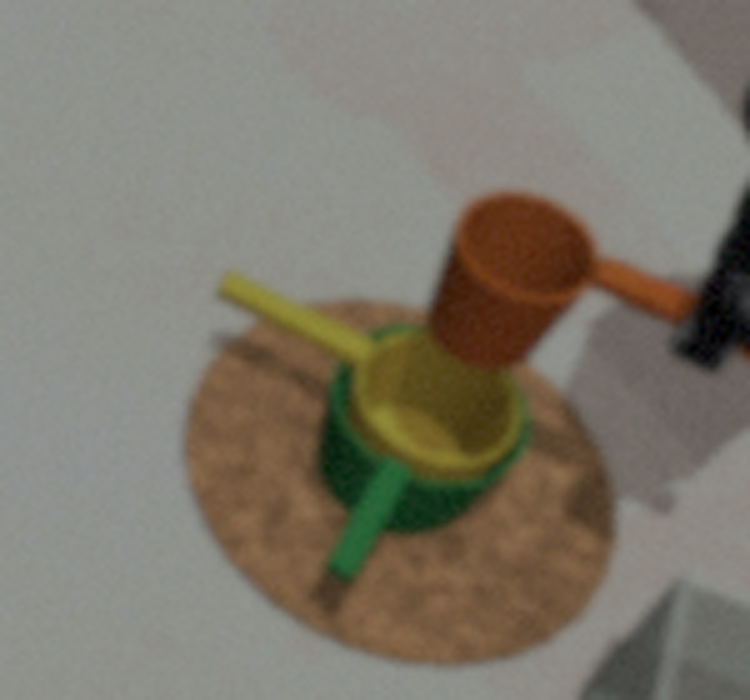

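The orange cup hangs upright over the yellow one, with axes agreeing at about (450,333). Lowering it.

send_rows(
  translation=[
    [0,0,20],
    [0,0,25],
    [0,0,20],
    [0,0,15],
    [0,0,10],
  ],
  dr=[
    [0,0,0],
    [0,0,0],
    [0,0,0],
    [0,0,0],
    [0,0,0],
  ],
  grip=[5,5,5,5,5],
)

```text
clock: 26.12
position: [450.4, 410.4, 89.6]
ee_rot: [0.711, -0.704, 0.0, 0.0]
contact_force: [0.3, -0.9, -1.8]
gripper_width: 12.4
```

send_rows(
  translation=[
    [0,0,6],
    [0,0,6],
    [0,0,5],
    [0,0,4],
    [0,0,2],
  ],
  dr=[
    [0,0,0],
    [0,0,0],
    [0,0,0],
    [0,0,0],
    [0,0,0],
  ],
  grip=[5,5,5,5,5],
)

```text
clock: 26.75
position: [450.3, 410.4, 67.1]
ee_rot: [0.711, -0.704, 0.0, 0.0]
contact_force: [-0.8, 0.4, -0.2]
gripper_width: 12.4
```

send_rows(
  translation=[
    [0,0,1],
    [0,0,0],
    [0,0,0],
    [0,0,0],
    [0,0,0],
  ],
  dr=[
    [0,0,0],
    [0,0,0],
    [0,0,0],
    [0,0,0],
    [0,0,0],
  ],
  grip=[5,5,5,20,40],
)

```text
clock: 27.38
position: [450.6, 410.7, 66.7]
ee_rot: [0.711, -0.704, 0.0, -0.0]
contact_force: [-0.1, 0.6, -0.5]
gripper_width: 37.2
```

send_rows(
  translation=[
    [0,0,0],
    [0,0,-15],
    [0,0,-35],
    [0,0,-40],
    [0,0,-40],
  ],
  dr=[
    [0,0,0],
    [0,0,0],
    [0,0,0],
    [0,0,0],
    [0,0,0],
  ],
  grip=[40,40,40,40,40],
)

```text
clock: 28.0
position: [450.5, 410.4, 198.9]
ee_rot: [0.711, -0.704, 0.0, -0.001]
contact_force: [0.4, 0.6, 0.2]
gripper_width: 39.9
```

Run:
```python
from h import *
st()
save("wrist","w10"); save("scene","s10",(330,150,480,290),5)
for c in("scene","wrist"):
    for t in("cup_small","cup_medium","cup_large","cup_large_handle","cup_medium_handle","cup_small_handle"): find(t,c)
```

```text
t28.00 [450.5 410.4 198.9] zaxis [ 0.001  0.001 -1.   ] yaxis [-1.    -0.01  -0.001] F [0.4 0.6 0.2] w39.9 q [ 1.    0.38 -0.08  0.   -1.11 -0.99]
cup_small [([450.0, 337.0, 18.0], 0.84), ([429.0, -313.0, 34.0], 0.58)]
cup_medium [([448.0, 333.0, 10.0], 0.68)]
cup_large [([795.0, 62.0, -2.0], 0.9), ([447.0, 332.0, 3.0], 0.87), ([528.0, 332.0, 67.0], 0.18)]
cup_large_handle [([822.0, 104.0, 42.0], 0.67), ([528.0, 331.0, 66.0], 0.6)]
cup_medium_handle [([450.0, 255.0, 75.0], 0.83), ([666.0, 29.0, -2.0], 0.39)]
cup_small_handle [([451.0, 409.0, 80.0], 0.65)]
cup_small [([444.0, 331.0, 19.0], 0.57)]
cup_medium []
cup_large []
cup_large_handle [([528.0, 329.0, 68.0], 0.61)]
cup_medium_handle []
cup_small_handle [([453.0, 415.0, 80.0], 0.82)]
```

View pics/s10.png

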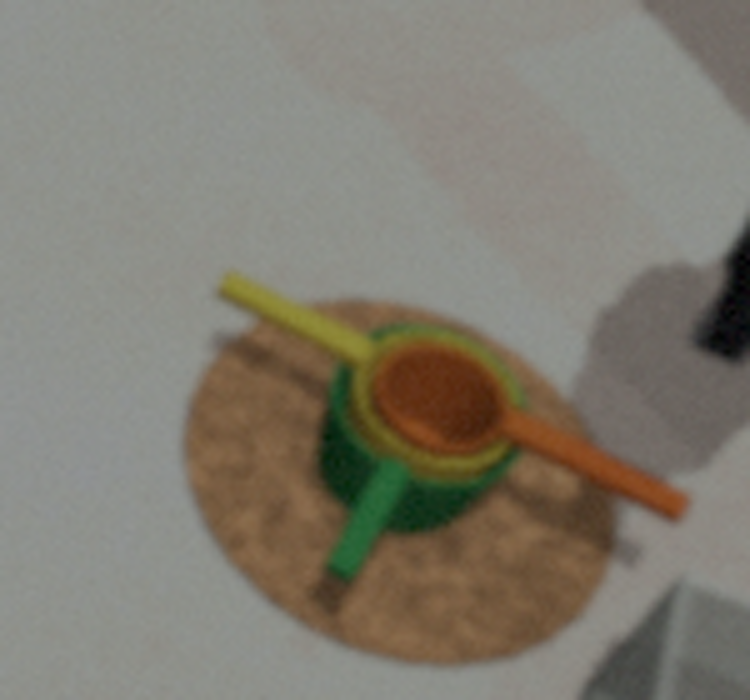

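View pics/w10.png

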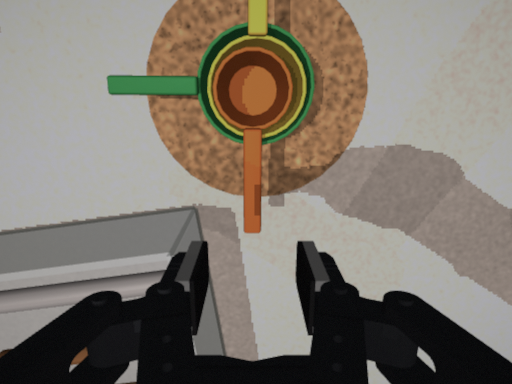

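All three cups are nested concentrically and the handles (green at (150,85), yellow at (258,15), orange at (252,180)) point three ways. Next are the brushes, starting with the foam one.

Run:
```python
from h import *
R=R_tool(1,10,-25.7); g=np.array([490,-342.6,93]); z=R[:,2]
plan(g+14*z-90*z,R,40,vmax=50)
for c in ("top","scene"):
    arm.get_image(c)
    for t in ("foam_a","bristle_a","rest"): print(t,[(np.round(r["xyz"]).tolist(),round(r["confidence"],2)) for r in arm.place_of(t,c)])
```

```text
[[50,-1,2],[50,2,2],[49,6,3],[49,9,4],[48,14,3]] [[0.5,0.5,-4],[0,0.5,-4.5],[0.5,1,-4],[0.5,0.5,-4.5],[0.5,0.5,-4]] [40, 40, 40, 40, 40]
[[47,16,5],[45,21,4],[44,23,5],[42,27,5],[39,30,6]] [[0.5,0.5,-4.5],[0,0.5,-4],[0.5,1,-4.5],[0.5,0.5,-4],[0.5,0.5,-4.5]] [40, 40, 40, 40, 40]
[[38,32,5],[34,36,6],[32,38,6],[29,40,5],[26,42,6]] [[0,0.5,-4],[0.5,0.5,-4.5],[0.5,0.5,-4],[0,1,-4.5],[0.5,0.5,-4]] [40, 40, 40, 40, 40]
end [ 478.2 -336.8  168.3] err [-0.  -0.1 -0.5]
foam_a [([422.0, -313.0, 31.0], 0.71), ([451.0, 335.0, 8.0], 0.71)]
bristle_a [([407.0, -364.0, 33.0], 0.86), ([492.0, -314.0, 2.0], 0.63), ([444.0, -262.0, 36.0], 0.56)]
rest [([492.0, -314.0, 1.0], 0.66)]
foam_a [([426.0, -315.0, 32.0], 0.48)]
bristle_a [([405.0, -359.0, 35.0], 0.74), ([449.0, -262.0, 33.0], 0.52)]
rest [([490.0, -310.0, -2.0], 0.69), ([447.0, 330.0, 4.0], 0.39)]
```

send_rows(
  translation=[
    [50,-1,2],
    [50,2,2],
    [49,6,3],
    [49,9,4],
    [48,14,3],
  ],
  dr=[
    [0.5,0.5,-4],
    [0,0.5,-4.5],
    [0.5,1,-4],
    [0.5,0.5,-4.5],
    [0.5,0.5,-4],
  ],
  grip=[40,40,40,40,40],
)

```text
clock: 29.72
position: [459.2, 159.6, 187.4]
ee_rot: [0.827, -0.561, 0.031, 0.006]
contact_force: [-0.2, -0.6, -0.3]
gripper_width: 40.0
```

send_rows(
  translation=[
    [47,16,5],
    [45,21,4],
    [44,23,5],
    [42,27,5],
    [39,30,6],
  ],
  dr=[
    [0.5,0.5,-4.5],
    [0,0.5,-4],
    [0.5,1,-4.5],
    [0.5,0.5,-4],
    [0.5,0.5,-4.5],
  ],
  grip=[40,40,40,40,40],
)

```text
clock: 30.35
position: [468.4, -89.4, 177.2]
ee_rot: [0.916, -0.396, 0.061, 0.011]
contact_force: [1.9, 0.5, -0.3]
gripper_width: 40.1
```

send_rows(
  translation=[
    [38,32,5],
    [34,36,6],
    [32,38,6],
    [29,40,5],
    [26,42,6],
  ],
  dr=[
    [0,0.5,-4],
    [0.5,0.5,-4.5],
    [0.5,0.5,-4],
    [0,1,-4.5],
    [0.5,0.5,-4],
  ],
  grip=[40,40,40,40,40],
)

```text
clock: 30.98
position: [478.0, -338.4, 168.5]
ee_rot: [0.971, -0.221, 0.086, 0.02]
contact_force: [1.2, 1.1, 0.1]
gripper_width: 40.0
```

Run:
```python
from h import *
st(); save("wrist","w11")
find("foam_a","wrist");find("bristle_a","wrist")
for f in [(426.5,-312,34)]:
    for s in (30,92,110,132,178):
        q=np.array(f)+s*np.array([np.cos(.698)*.901,-np.cos(.698)*.434,np.sin(.698)]); print(s,q.round(),proj("wrist",q).round())
```

```text
t30.98 [ 478.  -338.4  168.5] zaxis [ 0.158 -0.078 -0.984] yaxis [-0.433 -0.902  0.002] F [1.2 1.1 0.1] w40.0 q [-0.33  0.29 -0.33  0.03 -0.78  1.43]
foam_a []
bristle_a []
30 [ 447. -322.   53.] [250. 259.]
92 [ 490. -343.   93.] [250. 207.]
110 [ 502. -349.  105.] [249. 188.]
132 [ 518. -356.  119.] [249. 162.]
178 [ 549. -371.  148.] [248.  90.]
```

View pics/w11.png

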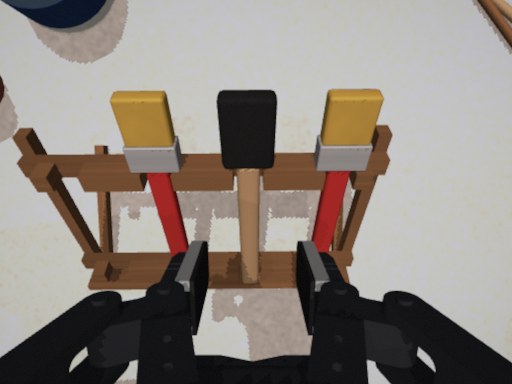

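The foam brush (black head at (248,130), handle down to (249,280)) projects as I modelled it. Descending along the tool axis.

Run:
```python
from h import *
R=R_tool(1,10,-25.7); g=np.array([490,-342.6,93]); z=R[:,2]
plan(g+14*z,R,40,n=5)
```

```text
[[0,0,18],[0,-1,18],[0,0,18],[-1,-1,18],[0,0,18]] [[0,0,0],[0,0,0],[0,0,0],[0,0,0],[0,0,-0.5]] [40, 40, 40, 40, 40]
end [ 491.8 -343.7   79.1] err [0.4 0.  0.1]
```

send_rows(
  translation=[
    [0,0,18],
    [0,-1,18],
    [0,0,18],
    [0,0,18],
    [0,0,17],
  ],
  dr=[
    [0,0,0],
    [0,0,0],
    [0,0,0],
    [0,0,0],
    [0,0,-0.5],
  ],
  grip=[40,40,40,40,40],
)

```text
clock: 31.75
position: [493.0, -341.9, 80.3]
ee_rot: [0.972, -0.217, 0.086, 0.021]
contact_force: [0.1, -0.2, -0.3]
gripper_width: 40.0
```

send_rows(
  translation=[
    [0,0,0],
    [0,0,0],
    [0,0,0],
    [0,0,0],
    [0,0,0],
  ],
  dr=[
    [0,0,0],
    [0,0,0],
    [0,0,0],
    [0,0,0],
    [0,0,0],
  ],
  grip=[5,5,5,5,5],
)

```text
clock: 32.38
position: [492.7, -342.8, 81.0]
ee_rot: [0.972, -0.218, 0.086, 0.021]
contact_force: [-0.1, -0.1, 0.0]
gripper_width: 12.8
```

Run:
```python
from h import *
st(); save("wrist","w12"); save("scene","s12",(140,80,290,190),5)
```

```text
t32.38 [ 492.7 -342.8   81. ] zaxis [ 0.158 -0.077 -0.984] yaxis [-0.427 -0.904  0.003] F [-0.1 -0.1  0. ] w12.8 q [-0.33  0.42 -0.39  0.04 -0.58  1.42]
```

View pics/s12.png

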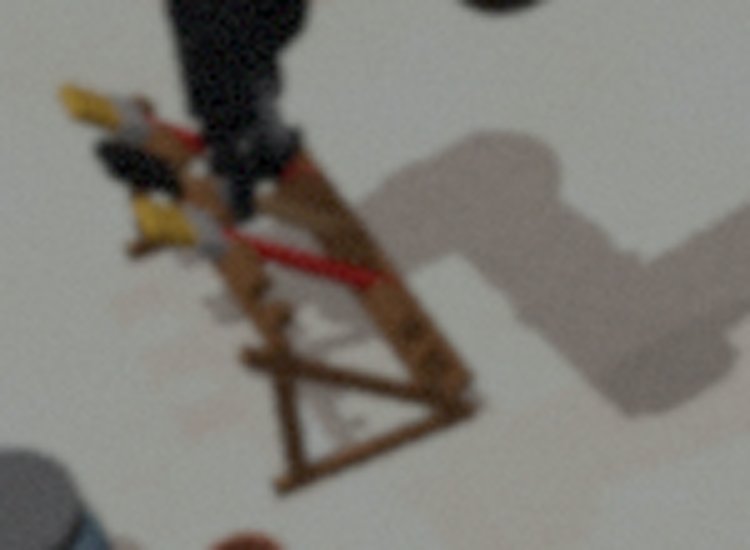

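View pics/w12.png

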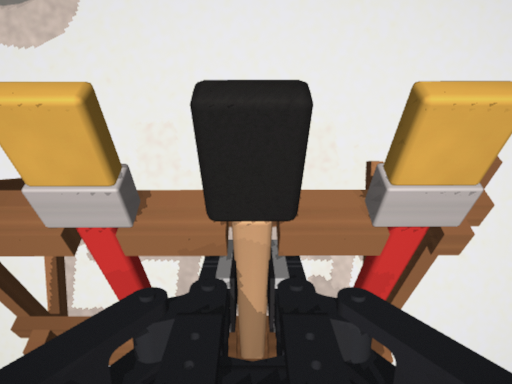

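The foam brush is gripped 92 mm from the foot (opening 12.8 mm). I'll lift it straight up.

send_rows(
  translation=[
    [1,0,-6],
    [3,0,-17],
    [6,0,-34],
    [7,0,-40],
    [6,0,-34],
  ],
  dr=[
    [0,0,0],
    [0,0,0],
    [0,0,0],
    [0,0,0],
    [0,0,0],
  ],
  grip=[5,5,5,5,5],
)

```text
clock: 33.1
position: [492.7, -342.4, 215.9]
ee_rot: [0.972, -0.218, 0.086, 0.021]
contact_force: [1.0, -0.4, 0.2]
gripper_width: 12.4
```

Run:
```python
from h import *
st(); save("scene","s13",(100,20,300,180),4)
R=R_tool(1,60,-8); z=R[:,2]
plan(np.array([661,-1,225])+12.6*z,R,5,vmax=40,wmax=6)
```

```text
t33.10 [ 492.7 -342.4  215.9] zaxis [ 0.159 -0.078 -0.984] yaxis [-0.427 -0.904  0.003] F [ 1.  -0.4  0.2] w12.4 q [-0.33  0.27 -0.22  0.03 -0.9   1.44]
[[1,-38,0],[3,-39,2],[3,-38,2],[4,-38,3],[4,-38,4]] [[1,5,-1.5],[1,5,-1.5],[1,4.5,-1.5],[1,5,-1],[1,5,-1.5]] [5, 5, 5, 5, 5]
[[5,-38,5],[5,-37,7],[6,-38,8],[6,-36,9],[7,-37,10]] [[1.5,5,-1.5],[1,4.5,-1.5],[1,5,-1.5],[1,5,-1.5],[1,5,-1.5]] [5, 5, 5, 5, 5]
end [672.4  -2.6 218.8] err [-0.6  0.1 -0.1]
```

View pics/s13.png

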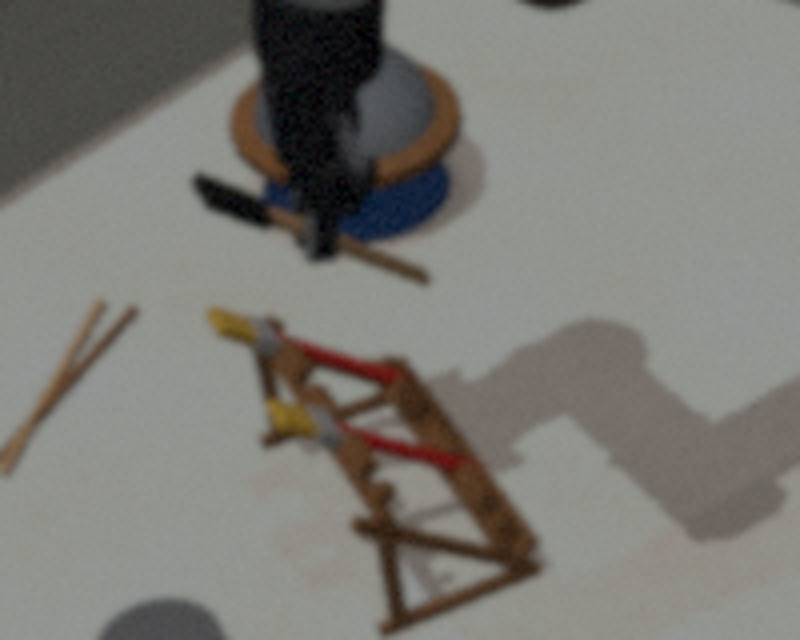

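The foam brush hangs firmly in the fingers above the rest. I'll tilt and carry it over the blue pot.

send_rows(
  translation=[
    [1,-38,0],
    [3,-39,2],
    [3,-38,2],
    [4,-38,3],
    [4,-38,4],
  ],
  dr=[
    [1,5,-1.5],
    [1,5,-1.5],
    [1,4.5,-1.5],
    [1,5,-1],
    [1,5,-1.5],
  ],
  grip=[5,5,5,5,5],
)

```text
clock: 33.78
position: [577.5, -187.2, 221.4]
ee_rot: [0.947, -0.151, 0.282, 0.032]
contact_force: [0.1, -2.6, 0.6]
gripper_width: 12.8
```

Run:
```python
from h import *
st()
```

```text
t33.77 [ 577.5 -187.2  221.4] zaxis [ 0.525 -0.145 -0.838] yaxis [-0.304 -0.952 -0.025] F [ 0.1 -2.6  0.6] w12.8 q [-0.04  0.13 -0.71  0.65 -0.21  0.69]
```

Joint 5 is near its limit of -0.16 at this tilt. So a steep outward tilt needs forearm roll, and I'll fit a small kinematic model from the logged poses to choose a feasible tool direction.

```bash
cat > kin.py <<'E'
import numpy as np
from scipy.optimize import least_squares
from scipy.spatial.transform import Rotation as Rot
D=[ # pos, z, y, q
([161.0,603.3,230.2],[0,0,-1],[-.258,-.966,0],[1.5686,.3856,.0066,-.0005,-1.194,-.2586]),
([684.2,185.7,150],[0,0,-1],[.002,-1,0],[.49,.58,.13,0,-1.12,1.08]),
([684.8,185.5,107.7],[-.001,0,-1],[.001,-1,0],[.49,.62,.09,0,-1.04,1.08]),
([525.9,330.2,54.4],[-.002,-.002,-1],[0,-1,.002],[.82,.55,-.21,0,-.81,.75]),
([526.4,331.9,157.0],[.002,.002,-1],[.001,-1,-.002],[.82,.44,-.10,0,-1.03,.75]),
([528.2,93.6,149.4],[-.002,-.001,-1],[.192,-.981,0],[.48,.31,-.32,0,-.94,1.29]),
([448.2,255.4,165.3],[0,0,-1],[-1,-.001,0],[.83,.26,-.35,0,-.96,-.83]),
([448.2,253.6,64.4],[0,0,-1],[-1,-.001,0],[.83,.39,-.47,0,-.71,-.83]),
([523,-58.8,150.3],[0,0,-1],[-.066,.998,0],[.2,.29,-.35,0,-.93,-1.7]),
([520.3,-54.2,174.9],[0,0,-1],[-.097,.995,0],[.21,.26,-.32,0,-.98,-1.68]),
([450.5,410,180.5],[0,0,-1],[-1,-.009,0],[1.0,.40,-.11,0,-1.07,-.99]),
([478,-338.4,168.5],[.158,-.078,-.984],[-.433,-.902,.002],[-.33,.29,-.33,.03,-.78,1.43]),
([492.7,-342.8,81],[.158,-.077,-.984],[-.427,-.904,.003],[-.33,.42,-.39,.04,-.58,1.42]),
([492.7,-342.4,215.9],[.159,-.078,-.984],[-.427,-.904,.003],[-.33,.27,-.22,.03,-.9,1.44]),
([577.5,-187.2,221.4],[.525,-.145,-.838],[-.304,-.952,-.025],[-.04,.13,-.71,.65,-.21,.69]),
]
def fk(q,P):
    a0,z0,a1,b1,a2,b2,L,Yo=P; q1,q2,q3,q4,q5,q6=q
    phi=np.pi/2-q2+q3   # forearm angle from vertical-down, outward
    f=np.array([np.sin(phi),0,-np.cos(phi)]); up=np.array([np.cos(phi),0,np.sin(phi)])
    W=np.array([a0+a1*np.sin(q2)+b1*np.cos(q2),Yo,z0+a1*np.cos(q2)-b1*np.sin(q2)])+a2*f+b2*up
    # base frame at zero wrist: z=f, x=up(outward), y = z x x
    B=np.stack([up,np.cross(f,up),f],1)
    Rw=B@Rot.from_euler('z',-S4*q4).as_matrix()@Rot.from_euler('y',q5).as_matrix()@Rot.from_euler('z',-q6+np.pi/2).as_matrix()
    C=Rot.from_euler('z',q1).as_matrix()
    Rw=C@Rw
    return C@W+L*Rw[:,2],Rw
S4=1
P0=np.array([0,300,300,0,300,0,200,-160.])
def res(P):
    r=[]
    for p,z,y,q in D: r+=list(fk(q,P)[0]-np.array(p))
    return r
sol=least_squares(res,P0); P=sol.x
if __name__=="__main__":
    print(P.round(1),np.abs(sol.fun).max().round(1))
    for i,(p,z,y,q) in enumerate(D):
        pp,R=fk(q,P); print(i,(pp-p).round(1),(R[:,2]-z).round(2),R[:,1].round(2),y)
E
python3 kin.py
```

```text
[  -8.5  276.3  571.2   35.3  397.   -15.4  405.6 -155.6] 42.1
0 [-4.3 -2.3 -4.6] [-0. -0.  0.] [-0.26 -0.97  0.  ] [-0.258, -0.966, 0]
1 [-6.4 -0.5 -7.3] [0. 0. 0.] [-0. -1. -0.] [0.002, -1, 0]
2 [-5.2  0.6 -6.5] [0. 0. 0.] [-0. -1. -0.] [0.001, -1, 0]
3 [-4.4  0.6  0.2] [0. 0. 0.] [-0. -1. -0.] [0, -1, 0.002]
4 [-3.5  0.4 -1.8] [-0. -0.  0.] [-0. -1. -0.] [0.001, -1, -0.002]
5 [-2.7  4.6  8.3] [0. 0. 0.] [ 0.2  -0.98 -0.  ] [0.192, -0.981, 0]
6 [-3.1  0.7  8.4] [0. 0. 0.] [-1.  0. -0.] [-1, -0.001, 0]
7 [-3.4  2.3 10.4] [0. 0. 0.] [-1.  0. -0.] [-1, -0.001, 0]
8 [-3.8  5.3  8.3] [0. 0. 0.] [-0.07  1.    0.  ] [-0.066, 0.998, 0]
9 [1.6 6.4 8.4] [0.01 0.   0.  ] [-0.1   0.99  0.  ] [-0.097, 0.995, 0]
10 [-5.3 -4.6 -4.6] [-0.   -0.01  0.  ] [-1.   -0.01  0.01] [-1, -0.009, 0]
11 [ 9.8 -2.2  2.4] [-0.  0. -0.] [-0.44 -0.9   0.  ] [-0.433, -0.902, 0.002]
12 [14.4 -4.7  5.5] [ 0.01 -0.    0.  ] [-0.43 -0.9   0.  ] [-0.427, -0.904, 0.003]
13 [15.7 -6.3  2.3] [ 0. -0.  0.] [-0.43 -0.9   0.  ] [-0.427, -0.904, 0.003]
14 [-17.5 -42.1 -29.4] [-0. -0. -0.] [-0.31 -0.95 -0.02] [-0.304, -0.952, -0.025]
```

```bash
python3 - <<'E'
s=open('kin.py').read()
s=s.replace("a0,z0,a1,b1,a2,b2,L,Yo=P;","a0,z0,a1,b1,a2,b2,L,Yo,cy,dx=P;")
s=s.replace("    C=Rot.from","    R4=B@Rot.from_euler('z',-S4*q4).as_matrix(); R5=R4@Rot.from_euler('y',q5).as_matrix()\n    W=W+R4[:,1]*cy+R5[:,0]*dx\n    C=Rot.from",1)
s=s.replace("200,-160.]","200,-80.,80,0]")
open('kin.py','w').write(s)
E
python3 kin.py
```

```text
[ 2.000e-01  1.629e+02  5.657e+02 -2.500e+00  4.250e+02 -2.400e+00
  2.989e+02  3.700e+00  1.629e+02  1.000e-01] 4.0
0 [-0.6  0.5 -0.7] [-0. -0.  0.] [-0.26 -0.97  0.  ] [-0.258, -0.966, 0]
1 [-0.3 -1.3  1.5] [0. 0. 0.] [-0. -1. -0.] [0.002, -1, 0]
2 [1.4 0.1 1.2] [0. 0. 0.] [-0. -1. -0.] [0.001, -1, 0]
3 [ 0.2  0.3 -1.4] [0. 0. 0.] [-0. -1. -0.] [0, -1, 0.002]
4 [ 1.1  0.1 -0.7] [-0. -0.  0.] [-0. -1. -0.] [0.001, -1, -0.002]
5 [0.2 2.  1.8] [0. 0. 0.] [ 0.2  -0.98 -0.  ] [0.192, -0.981, 0]
6 [ 0.4 -0.8  0.6] [0. 0. 0.] [-1.  0. -0.] [-1, -0.001, 0]
7 [-0.8 -0.3  0.1] [0. 0. 0.] [-1.  0. -0.] [-1, -0.001, 0]
8 [-1.9  2.   0.8] [0. 0. 0.] [-0.07  1.    0.  ] [-0.066, 0.998, 0]
9 [2.7 2.9 1.5] [0.01 0.   0.  ] [-0.1   0.99  0.  ] [-0.097, 0.995, 0]
10 [-0.3 -3.4 -4. ] [-0.   -0.01  0.  ] [-1.   -0.01  0.01] [-1, -0.009, 0]
11 [-3.8  1.1 -2.2] [-0.  0. -0.] [-0.44 -0.9   0.  ] [-0.433, -0.902, 0.002]
12 [ 1.  -1.4  0.5] [ 0.01 -0.    0.  ] [-0.43 -0.9   0.  ] [-0.427, -0.904, 0.003]
13 [ 1.  -2.3  1.1] [ 0. -0.  0.] [-0.43 -0.9   0.  ] [-0.427, -0.904, 0.003]
14 [ 0.1  0.4 -0.3] [-0. -0. -0.] [-0.31 -0.95 -0.02] [-0.304, -0.952, -0.025]
```

```bash
cat > ik.py <<'E'
from kin import *
from h import R_tool
lo=np.array([-3.14,-1.21,-1.07,-3.16,-2.99,-3.1]);hi=np.array([3.14,2.06,1.41,2.05,-.16,3.1])
def ik(p,R,q0,m=0.03):
    def f(q):
        pp,RR=fk(q,P); return np.r_[(pp-p)/100,Rot.from_matrix(RR.T@R).as_rotvec()]
    s=least_squares(f,np.clip(q0,lo+m+1e-3,hi-m-1e-3),bounds=(lo+m,hi-m)); return s.x,np.linalg.norm(s.fun)
def pts(q):
    # elbow, forearm end, wrist offset point
    a0,z0,a1,b1,a2,b2,L,Yo,cy,dx=P;C=Rot.from_euler('z',q[0]).as_matrix()
    phi=np.pi/2-q[1]+q[2];f=np.array([np.sin(phi),0,-np.cos(phi)])
    E=np.array([a0+a1*np.sin(q[1]),Yo,z0+a1*np.cos(q[1])]); Wf=E+a2*f
    p,R=fk(q,P); W=p-L*R[:,2]
    return C@E,C@Wf,W
E
python3 - <<'E'
from ik import *
q0s=[np.array(v,float) for v in ([-.04,.13,-.71,.65,-.21,.69],[-.3,.3,-.4,-1.5,-.8,1],[.3,.3,-.4,1.5,-.8,1],[.2,.3,-.5,-3,-.5,-1.5],[0,.3,-.4,0,-.8,1.4])]
for name,w in (("blueR",(661,-1)),("blueL",(673,61)),("brownL",(684,-102)),("brownR",(682,-161))):
  for tilt in (60,50):
    for az in range(-180,180,30):
      R=R_tool(1,tilt,az); z=R[:,2]
      out=[]
      for q0 in q0s:
        q,e=ik(np.array([w[0],w[1],107])+12.6*z,R,q0)
        if e<.01:
            q2,e2=ik(np.array([w[0],w[1],212])+12.6*z,R,q)
            if e2<.01: out.append((q,[x[2].round() for x in pts(q)]))
      seen=[]
      for q,zz in out:
        if not any(np.allclose(q,s,atol=.05) for s in seen):
            seen.append(q); print(name,tilt,az,q.round(2),zz)
E
```

```text
blueR 60 -180 [ 0.17  1.1   0.77 -0.19 -2.27 -1.78] [np.float64(418.0), np.float64(280.0), np.float64(250.0)]
blueR 60 -150 [ 0.32  1.05  0.51  0.2  -2.06 -1.37] [np.float64(442.0), np.float64(222.0), np.float64(250.0)]
blueR 60 -120 [ 0.44  0.93  0.12  0.53 -1.7  -1.16] [np.float64(502.0), np.float64(194.0), np.float64(250.0)]
blueR 60 -90 [ 0.49  0.77 -0.33  0.91 -1.31 -1.14] [np.float64(569.0), np.float64(191.0), np.float64(250.0)]
blueR 60 -60 [ 0.37  0.61 -0.72  1.59 -1.03 -1.3 ] [np.float64(625.0), np.float64(212.0), np.float64(250.0)]
blueR 60 30 [-0.3   0.5  -0.26 -1.63 -0.69 -2.57] [np.float64(661.0), np.float64(369.0), np.float64(250.0)]
blueR 60 60 [-0.3   0.61 -0.01 -1.24 -1.1  -2.65] [np.float64(625.0), np.float64(375.0), np.float64(250.0)]
blueR 60 90 [-0.24  0.77  0.28 -1.   -1.52 -2.61] [np.float64(571.0), np.float64(372.0), np.float64(250.0)]
blueR 60 120 [-0.13  0.92  0.57 -0.81 -1.9  -2.48] [np.float64(506.0), np.float64(362.0), np.float64(250.0)]
blueR 60 150 [ 0.01  1.04  0.78 -0.58 -2.2  -2.22] [np.float64(447.0), np.float64(336.0), np.float64(250.0)]
blueR 50 -
[... 6632 characters left out ...]
.0), np.float64(226.0), np.float64(291.0)]
brownR 50 -90 [ 0.2   0.69 -0.39  1.04 -1.05 -1.01] [np.float64(600.0), np.float64(224.0), np.float64(291.0)]
brownR 50 -60 [-0.03  0.55 -0.71  1.85 -0.74 -1.17] [np.float64(646.0), np.float64(242.0), np.float64(291.0)]
brownR 50 60 [-0.42  0.67  0.19 -0.96 -1.19 -2.82] [np.float64(606.0), np.float64(410.0), np.float64(291.0)]
brownR 50 90 [-0.37  0.83  0.48 -0.8  -1.61 -2.64] [np.float64(547.0), np.float64(401.0), np.float64(291.0)]
brownR 50 120 [-0.27  0.97  0.74 -0.62 -1.96 -2.4 ] [np.float64(483.0), np.float64(384.0), np.float64(291.0)]
brownR 50 150 [-0.14  1.07  0.87 -0.36 -2.17 -2.03] [np.float64(433.0), np.float64(347.0), np.float64(291.0)]
```

```bash
cat > clr.py <<'E'
from ik import *
def segd(a,b,c,d,n=40):
    t=np.linspace(0,1,n); A=a+(b-a)*t[:,None]; B=c+(d-c)*t[:,None]
    return np.linalg.norm(A[:,None]-B[None],axis=2).min()
OB={'foamL':((673,61,8),(673,61,184),15),'blueR':((661,-1,0),(661,-1,85),22),'blueLp':((673,61,0),(673,61,85),22),'brL':((684,-102,0),(684,-102,85),22),'brR':((682,-161,0),(682,-161,85),22),
'tub':((735,-280,0),(735,-280,70),46),'vase':((744,275,0),(744,275,60),40),'cups':((450,333,0),(450,333,60),46),'grn':((795,61,0),(795,61,50),40),'restbr':((401+136*.9,-360-.434*136,40),(401+136*.9,-360-.434*136,155),15),'restbr2':((448+136*.9,-262-.434*136,40),(448+136*.9,-262-.434*136,155),15)}
def clear(q,skip=(),b=12.6):
    p,R=fk(q,P); z=R[:,2]; E,Wf,W=pts(q)
    segs=[(p-(b+54)*z,W,45),(W,Wf,55),(Wf,E,55)]
    r={}
    for k,(a,c,rad) in OB.items():
        if k in skip: continue
        r[k]=min(segd(np.array(s[0]),np.array(s[1]),np.array(a,float),np.array(c,float))-s[2]-rad for s in segs)
    k=min(r,key=r.get); return round(r[k]),k
E
python3 - <<'E'
from clr import *
q0s=[np.array(v,float) for v in ([.3,.3,-.4,1.5,-.8,-1],[-.3,.3,-.4,-1.5,-.8,-2],[0,1,.6,-.3,-2,-2])]
for name,w,skip in (("blueL",(673,61),("foamL","blueLp")),("blueR",(661,-1),("foamL","blueR")),("brownL",(684,-102),("brL",)),("brownR",(682,-161),("brR",))):
  for tilt in (60,50):
    for az in range(-180,180,15):
      R=R_tool(1,tilt,az); z=R[:,2]
      best=None
      for q0 in q0s:
        q,e=ik(np.array([w[0],w[1],110])+12.6*z,R,q0)
        if e<.01:
          c=clear(q,skip)
          if best is None or c[0]>best[0][0]: best=(c,q)
      if best and best[0][0]>-15: print(name,tilt,az,best[1].round(2),best[0])
E
```

```text
blueL 60 -180 [ 0.23  1.13  0.87 -0.28 -2.33 -1.88] (28, 'grn')
blueL 60 -165 [ 0.31  1.13  0.79 -0.05 -2.27 -1.63] (30, 'grn')
blueL 60 -150 [ 0.38  1.1   0.64  0.15 -2.15 -1.42] (36, 'grn')
blueL 60 -135 [ 0.44  1.04  0.45  0.32 -1.98 -1.26] (44, 'grn')
blueL 60 -120 [ 0.5   0.97  0.24  0.48 -1.79 -1.16] (53, 'grn')
blueL 60 -105 [ 0.55  0.9   0.02  0.64 -1.59 -1.11] (55, 'blueR')
blueL 60 -90 [ 0.57  0.81 -0.21  0.83 -1.39 -1.11] (52, 'cups')
blueL 60 -75 [ 0.57  0.73 -0.43  1.08 -1.21 -1.15] (39, 'cups')
blueL 60 -60 [ 0.5   0.65 -0.63  1.43 -1.06 -1.24] (48, 'blueR')
blueL 60 -45 [ 0.34  0.58 -0.78  1.89 -0.97 -1.34] (43, 'blueR')
blueL 60 0 [-0.23  0.5  -0.62 -2.79 -0.62 -1.74] (21, 'blueR')
blueL 60 15 [-0.22  0.47 -0.4  -2.15 -0.5  -2.24] (12, 'blueR')
blueL 60 30 [-0.19  0.49 -0.26 -1.71 -0.61 -2.56] (4, 'blueR')
blueL 60 45 [-0.2   0.54 -0.15 -1.46 -0.81 -2.66] (-4, 'blueR')
blueL 60 60 [-0.2   0.6  -0.03 -1.28 -1.03 -2.68] (-10, 'blueR')
blueL 60 75 [-0.19  0.67  0.11 -1.15 -1.24 -2.67] (-12, 'blueR')
blueL 60 90 [-0.16  0.75  0.27 -1.04 -1.46 -2.64] (-12, 'blueR')
blueL 6
[... 9104 characters left out ...]
nR 50 0 [-0.23  0.45 -0.2  -1.23 -0.19  2.95] (28, 'brL')
brownR 50 30 [-0.39  0.53 -0.05 -1.14 -0.73 -3.01] (40, 'brL')
brownR 50 45 [-0.41  0.6   0.06 -1.05 -0.97 -2.91] (35, 'restbr2')
brownR 50 60 [-0.42  0.67  0.19 -0.96 -1.2  -2.83] (32, 'restbr2')
brownR 50 75 [-0.4   0.74  0.34 -0.88 -1.41 -2.74] (35, 'tub')
brownR 50 90 [-0.37  0.82  0.48 -0.8  -1.61 -2.64] (29, 'tub')
brownR 50 105 [-0.32  0.9   0.62 -0.72 -1.8  -2.54] (24, 'tub')
brownR 50 120 [-0.27  0.97  0.74 -0.62 -1.96 -2.41] (24, 'tub')
brownR 50 135 [-0.21  1.03  0.83 -0.51 -2.1  -2.24] (27, 'tub')
brownR 50 150 [-0.14  1.07  0.87 -0.36 -2.18 -2.04] (34, 'tub')
brownR 50 165 [-0.07  1.09  0.85 -0.18 -2.19 -1.8 ] (32, 'brL')
```

```bash
cat > path.py <<'E'
from clr import *
import h
from h import *
def go(wps,grip,b=12.6,vmax=45,wmax=8,skip=()):
    """wps: list of (grip point, tilt, az)"""
    start=None; s=arm.read_state(); q=np.array(s['joints']); 
    for g,tilt,az in wps:
        R=R_tool(1,tilt,az); p=np.array(g,float)+b*R[:,2]
        if start is None: start=(np.array(s['position']),Rot.from_quat(s['ee_rot']).as_matrix())
        p0,R0=start; print('--',g,tilt,az)
        end=plan(p,R,grip,vmax,wmax,start=start)
        n=20; rv=Rot.from_matrix(R0.T@end[1]).as_rotvec(); mc=(999,'');me=0;st_=0
        for i in range(1,n+1):
            pt=p0+(end[0]-p0)*i/n; Rt=R0@Rot.from_rotvec(rv*i/n).as_matrix()
            qn,e=ik(pt,Rt,q,m=.02); me=max(me,e); st_=max(st_,np.abs(qn-q).max()*n); q=qn; c=clear(q,skip,b); mc=min(mc,c)
        print('   q',q.round(2),'ikerr %.3f'%me,'joint path %.2f rad'%st_,'clear',mc)
        start=end
E
python3 - <<'E'
from path import *
go([((560,-150,240),15,-45),((640,20,240),15,-110),((673,61,232),20,-135),((673,61,232),60,-135),((673,61,112),60,-135)],5,skip=("foamL",))
E
```

```text
-- (560, -150, 240) 15 -45
[[-4,-6,-4],[-4,-5,-3],[-5,-5,-4],[-5,-4,-4],[-6,-3,-3]] [[-2.5,-3.5,5],[-2.5,-3.5,5],[-2.5,-3.5,4.5],[-2.5,-3.5,5],[-2.5,-3.5,5]] [5, 5, 5, 5, 5]
end [ 562.3 -152.7  228.1] err [-0.   0.4 -0.3]
   q [ 0.11  0.21 -0.37  0.27 -0.84  0.51] ikerr 0.000 joint path 0.94 rad clear (133, 'restbr2')
-- (640, 20, 240) 15 -110
[[-6,-17,-2],[-9,-17,-2],[-10,-15,-2],[-11,-15,-4],[-13,-12,-3]] [[-1.5,0,6.5],[-2,0,6],[-1.5,0,6.5],[-1.5,0,6],[-2,0,6.5]] [5, 5, 5, 5, 5]
[[-15,-11,-4],[-15,-10,-4],[-17,-7,-4],[-17,-6,-5],[-18,-3,-5]] [[-1.5,0,6],[-1.5,0,6.5],[-2,0,6],[-1.5,0,6.5],[-1.5,0,6.5]] [5, 5, 5, 5, 5]
end [638.7  17.3 228.2] err [ 0.2 -0.4 -0.4]
   q [ 0.37  0.47  0.03  0.2  -1.31 -0.79] ikerr 0.000 joint path 1.66 rad clear (143, 'blueR')
-- (673, 61, 232) 20 -135
[[-10,-3,-1],[-10,-2,-1],[-10,-2,-2],[-10,0,-1],[-11,0,-2]] [[-1.5,1,4.5],[-1.5,1,5],[-1.5,1,4.5],[-1.5,1,5],[-1.5,1,4.5]] [5, 5, 5, 5, 5]
end [670.4  58.  220.1] err [-0.5 -0.1  0.1]
   q [ 0.38  0.63  0.29  0.13 -1.56 -1.19] ikerr 0.000 joint path 0.41 rad clear (132, 'blueLp')
-- (673, 61, 232) 60 -135
[[1,0,0],[1,0,-1],[1,0,0],[0,0,0],[1,0,0]] [[0,4,0],[0,4,0],[0,4,0],[0,4,0],[0,4,0]] [5, 5, 5, 5, 5]
[[1,0,0],[1,0,0],[1,0,0],[1,0,1],[1,0,0]] [[0,4,0],[0,4,0],[0,4,0],[0,4,0],[0,4,0]] [5, 5, 5, 5, 5]
end [665.3  52.9 225.8] err [-0.   0.4 -0.1]
   q [ 0.44  0.94  0.53  0.36 -2.14 -1.19] ikerr 0.000 joint path 0.67 rad clear (113, 'blueLp')
-- (673, 61, 112) 60 -135
[[-21,0,12],[-21,0,12],[-20,0,12],[-21,0,12],[-21,0,12]] [[0,0,0],[0,0,0],[0,0,0],[0,0,0],[0,0,0]] [5, 5, 5, 5, 5]
end [665.4  53.  105.8] err [-0.1  0.3 -0.1]
   q [ 0.44  1.04  0.45  0.32 -1.98 -1.26] ikerr 0.000 joint path 0.18 rad clear (4, 'blueLp')
```

The model (within 4 mm of the logged poses) finds a clear route with the tool pointing back toward the robot. Executing it.

send_rows(
  translation=[
    [-4,-6,-4],
    [-4,-5,-3],
    [-5,-5,-4],
    [-5,-4,-4],
    [-6,-3,-3],
  ],
  dr=[
    [-2.5,-3.5,5],
    [-2.5,-3.5,5],
    [-2.5,-3.5,4.5],
    [-2.5,-3.5,5],
    [-2.5,-3.5,5],
  ],
  grip=[5,5,5,5,5],
)

```text
clock: 34.4
position: [562.4, -154.7, 228.8]
ee_rot: [0.915, -0.382, 0.118, 0.051]
contact_force: [-0.8, -0.3, 0.3]
gripper_width: 12.9
```

send_rows(
  translation=[
    [-6,-17,-2],
    [-9,-17,-2],
    [-10,-15,-2],
    [-11,-15,-4],
    [-13,-12,-3],
  ],
  dr=[
    [-1.5,0,6.5],
    [-2,0,6],
    [-1.5,0,6.5],
    [-1.5,0,6],
    [-2,0,6.5],
  ],
  grip=[5,5,5,5,5],
)

```text
clock: 35.02
position: [600.9, -70.5, 228.4]
ee_rot: [0.77, -0.624, 0.099, 0.083]
contact_force: [0.2, 0.3, -0.3]
gripper_width: 12.7
```

send_rows(
  translation=[
    [-15,-11,-4],
    [-15,-10,-4],
    [-17,-7,-4],
    [-17,-6,-5],
    [-18,-3,-5],
  ],
  dr=[
    [-1.5,0,6],
    [-1.5,0,6.5],
    [-2,0,6],
    [-1.5,0,6.5],
    [-1.5,0,6.5],
  ],
  grip=[5,5,5,5,5],
)

```text
clock: 35.65
position: [639.5, 15.2, 228.1]
ee_rot: [-0.564, 0.815, -0.075, -0.107]
contact_force: [0.1, -0.1, -0.2]
gripper_width: 12.5
```

Run:
```python
from path import *
h.st()
go([((673,61,232),20,-135),((673,61,232),60,-135)],5,skip=("foamL",))
```

```text
t35.65 [639.5  15.2 228.1] zaxis [-0.089 -0.242 -0.966] yaxis [-0.936  0.352 -0.002] F [ 0.1 -0.1 -0.2] w12.5 q [ 0.37  0.47  0.04  0.2  -1.32 -0.79]
-- (673, 61, 232) 20 -135
[[-10,-3,-1],[-11,-2,-1],[-10,0,-2],[-11,0,-2],[-10,0,-2]] [[-1.5,1,4.5],[-1.5,1,5],[-1.5,1,4.5],[-1.5,1,4.5],[-1.5,1,5]] [5, 5, 5, 5, 5]
end [670.3  57.9 220.5] err [-0.4  0.1 -0.4]
   q [ 0.38  0.63  0.29  0.13 -1.56 -1.2 ] ikerr 0.000 joint path 0.42 rad clear (132, 'blueLp')
-- (673, 61, 232) 60 -135
[[2,0,-1],[1,0,0],[2,0,0],[2,0,0],[1,0,1]] [[0,8,0],[0,8,0],[0,8,0],[0,8,0],[0,8,0]] [5, 5, 5, 5, 5]
end [665.4  53.  225.4] err [-0.1  0.3  0.3]
   q [ 0.44  0.95  0.53  0.35 -2.15 -1.2 ] ikerr 0.000 joint path 0.67 rad clear (113, 'blueLp')
```

send_rows(
  translation=[
    [-10,-3,-1],
    [-11,-2,-1],
    [-10,0,-2],
    [-11,0,-2],
    [-10,0,-2],
  ],
  dr=[
    [-1.5,1,4.5],
    [-1.5,1,5],
    [-1.5,1,4.5],
    [-1.5,1,4.5],
    [-1.5,1,5],
  ],
  grip=[5,5,5,5,5],
)

```text
clock: 36.28
position: [670.1, 57.9, 220.4]
ee_rot: [-0.375, 0.91, -0.066, -0.161]
contact_force: [-0.7, 0.1, -0.2]
gripper_width: 12.7
```

send_rows(
  translation=[
    [2,0,-1],
    [1,0,0],
    [2,0,0],
    [2,0,0],
    [1,0,1],
  ],
  dr=[
    [0,8,0],
    [0,8,0],
    [0,8,0],
    [0,8,0],
    [0,8,0],
  ],
  grip=[5,5,5,5,5],
)

```text
clock: 36.9
position: [665.4, 52.9, 225.4]
ee_rot: [-0.331, 0.799, -0.192, -0.463]
contact_force: [-0.2, -0.5, -1.5]
gripper_width: 12.7
```

send_rows(
  translation=[
    [0,0,0],
    [0,0,0],
    [0,0,0],
    [0,0,0],
    [0,0,0],
  ],
  dr=[
    [0,0,0],
    [0,0,0],
    [0,0,0],
    [0,0,0],
    [0,0,0],
  ],
  grip=[5,5,5,5,5],
)

```text
clock: 37.52
position: [665.0, 52.3, 226.3]
ee_rot: [-0.331, 0.801, -0.191, -0.461]
contact_force: [-0.2, -0.4, -1.1]
gripper_width: 12.4
```

Run:
```python
from path import *
h.st()
save("scene","s14",(170,100,350,260),4); save("top","t14")
find("foam_a","scene");find("blue_pot_left","scene");find("foam_a","top");find("blue_pot_left","top")
s=arm.read_state();z=Rot.from_quat(s['ee_rot']).as_matrix()[:,2];g=s['position']-12.6*z
for c in("scene","top"): print(c,"grip",g.round(1),proj(c,g).round(),"foot",proj(c,g-[0,0,92]).round(),"well top",proj(c,(673,61,90)).round())
```

```text
t37.52 [665.   52.3 226.3] zaxis [-0.612 -0.612 -0.501] yaxis [-0.707  0.708 -0.001] F [-0.2 -0.4 -1.1] w12.4 q [ 0.44  0.94  0.53  0.36 -2.15 -1.19]
foam_a [([744.0, 272.0, 0.0], 0.6)]
blue_pot_left [([686.0, -128.0, 4.0], 0.64), ([674.0, 62.0, 1.0], 0.61)]
foam_a [([668.0, 61.0, 137.0], 0.68), ([684.0, -133.0, 2.0], 0.54)]
blue_pot_left [([673.0, 64.0, -2.0], 0.92)]
scene grip [672.7  60.2 231.6] [269. 194.] foot [268. 221.] well top [268. 233.]
top grip [672.7  60.2 231.6] [234. 156.] foot [236. 165.] well top [237. 169.]
```

View pics/s14.png

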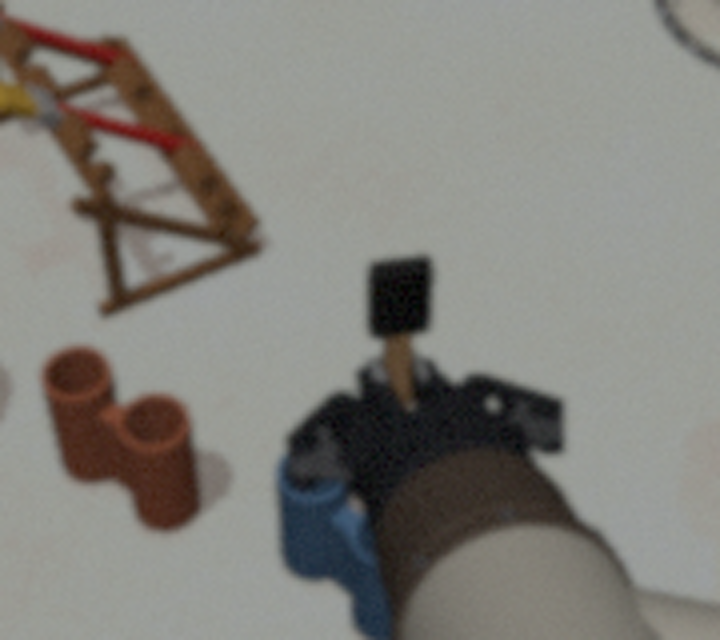

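View pics/t14.png

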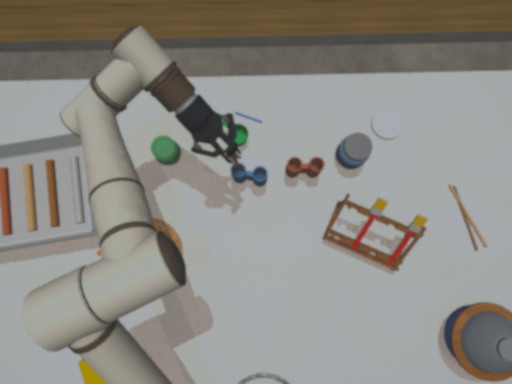

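Run:
```python
from h import *
im=cv2.imread('pics/t14.png')[130:195,205:285]; cv2.imwrite('pics/t14c.png',cv2.resize(im,None,fx=8,fy=8,interpolation=cv2.INTER_CUBIC))
```

```text
(no output)
```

View pics/t14c.png

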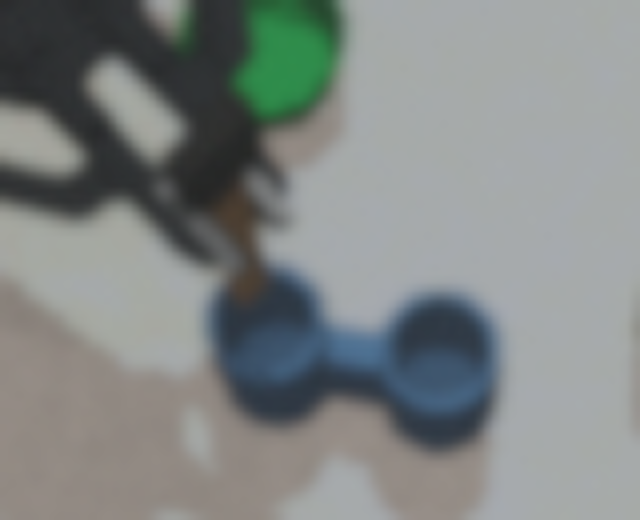

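The foot end, at about (236,167), lines up with the left blue well's rim centre at (238,169) once height is allowed for. Lowering it.

send_rows(
  translation=[
    [-13,0,8],
    [-21,0,12],
    [-21,0,12],
    [-21,0,12],
    [-13,0,7],
  ],
  dr=[
    [0,0,0],
    [0,0,0],
    [0,0,0],
    [0,0,0],
    [0,0,0],
  ],
  grip=[5,5,5,5,5],
)

```text
clock: 38.45
position: [664.7, 52.5, 120.1]
ee_rot: [-0.331, 0.799, -0.191, -0.464]
contact_force: [0.4, -0.4, 0.2]
gripper_width: 12.8
```

send_rows(
  translation=[
    [-9,0,5],
    [-3,0,2],
    [0,0,0],
    [0,0,0],
    [0,0,0],
  ],
  dr=[
    [0,0,0],
    [0,0,0],
    [0,0,0],
    [0,0,0],
    [0,0,0],
  ],
  grip=[5,5,5,5,5],
)

```text
clock: 39.08
position: [665.4, 52.7, 109.6]
ee_rot: [-0.331, 0.8, -0.191, -0.462]
contact_force: [-0.2, 0.2, -1.0]
gripper_width: 12.6
```

Run:
```python
from path import *
h.st()
save("scene","s15",(200,130,320,270),5); save("top","t15",(205,130,285,195),8)
s=arm.read_state();z=Rot.from_quat(s['ee_rot']).as_matrix()[:,2];print((s['position']-12.6*z).round(1))
```

```text
t39.08 [665.4  52.7 109.6] zaxis [-0.612 -0.612 -0.501] yaxis [-0.707  0.707 -0.001] F [-0.2  0.2 -1. ] w12.6 q [ 0.44  1.04  0.45  0.32 -1.99 -1.26]
[673.   60.4 115.7]
```

View pics/s15.png

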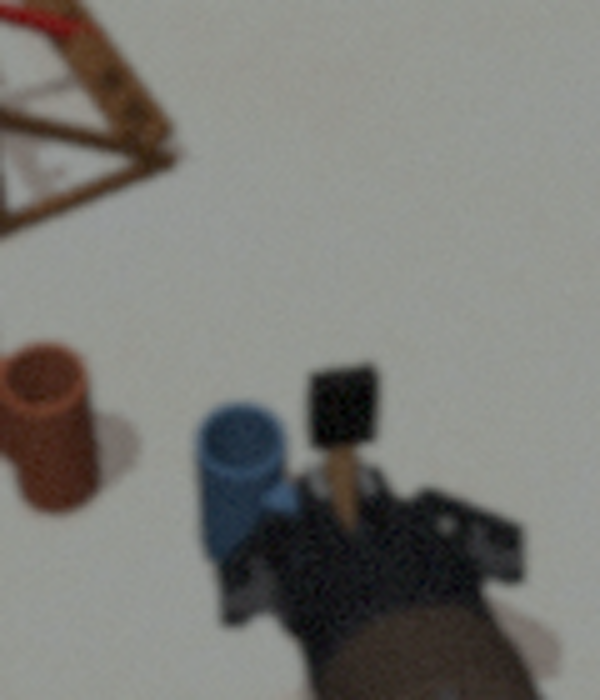

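View pics/t15.png

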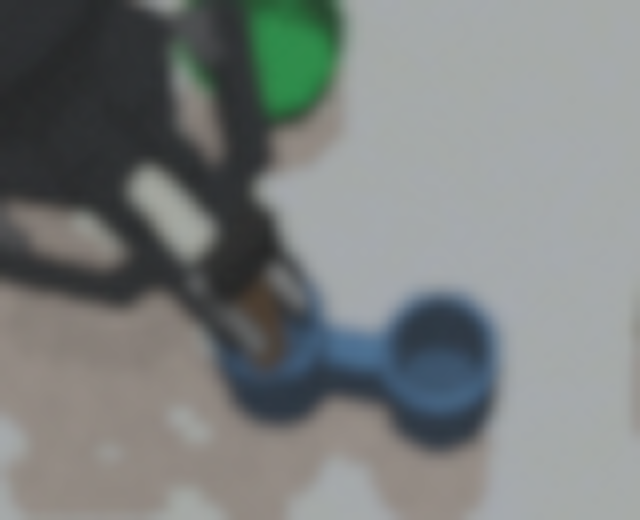

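The handle is inside the well. I'll go 5 mm lower, release and back out along the tool axis.

send_rows(
  translation=[
    [-4,0,2],
    [0,0,0],
    [0,0,0],
    [0,0,0],
    [0,0,0],
  ],
  dr=[
    [0,0,0],
    [0,0,0],
    [0,0,0],
    [0,0,0],
    [0,0,0],
  ],
  grip=[5,5,20,30,30],
)

```text
clock: 39.8
position: [665.4, 52.9, 104.6]
ee_rot: [-0.331, 0.8, -0.191, -0.462]
contact_force: [0.5, -0.8, -0.3]
gripper_width: 29.9
```

send_rows(
  translation=[
    [0,0,0],
    [0,0,-10],
    [0,0,-25],
    [0,0,-40],
    [0,0,-40],
  ],
  dr=[
    [0,0,0],
    [0,0,0],
    [0,0,0],
    [0,0,0],
    [0,0,0],
  ],
  grip=[30,30,30,30,30],
)

```text
clock: 40.42
position: [736.3, 124.1, 164.2]
ee_rot: [-0.331, 0.8, -0.191, -0.461]
contact_force: [1.3, -0.3, 0.9]
gripper_width: 30.1
```

Run:
```python
from path import *
h.st()
save("scene","s16",(200,130,320,270),5); save("wrist","w16")
find("foam_a","scene");find("foam_a","wrist")
```

```text
t40.42 [736.3 124.1 164.2] zaxis [-0.612 -0.612 -0.501] yaxis [-0.707  0.707 -0.001] F [ 1.3 -0.3  0.9] w30.1 q [ 0.48  1.23  1.01  0.37 -2.34 -1.15]
foam_a [([661.0, 2.0, 1.0], 0.61), ([683.0, -130.0, 1.0], 0.36)]
foam_a []
```

View pics/s16.png

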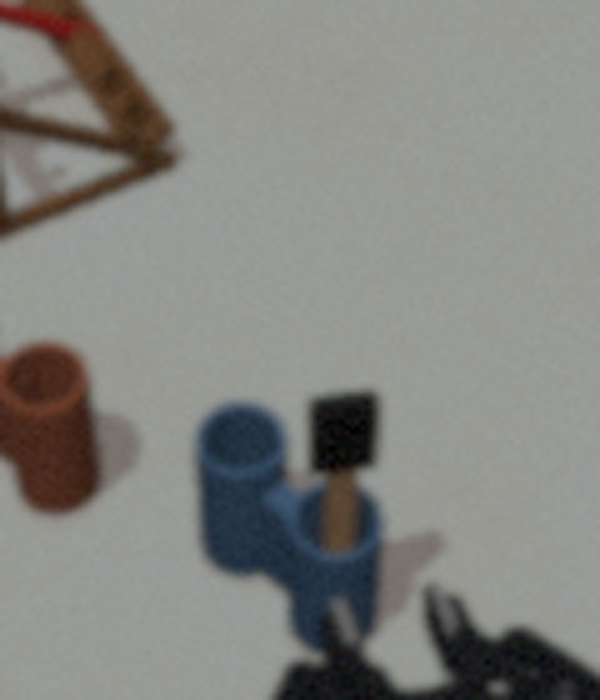

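View pics/w16.png

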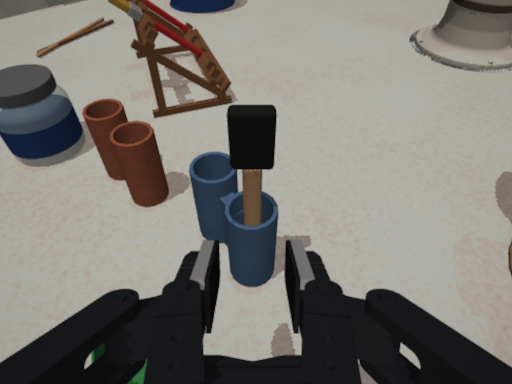

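The foam brush stands seated in the left blue well, head at (250,135). Going back for the first bristle brush.

Run:
```python
from path import *
OB['foamL']=((673,61,8),(673,61,184),15)
f=np.array([449,-263,34]); u=np.array([np.cos(.698)*.901,-np.cos(.698)*.434,np.sin(.698)]); g=f+92*u; z=R_tool(1,10,-25.7)[:,2]
print(g)
go([((736,124,260),25,-125),((650,-60,270),15,-80),(g-88*z,10,-25.7)],30,vmax=50)
```

```text
[ 512.5059727  -293.59000239   93.12717782]
-- (736, 124, 260) 25 -125
[[16,0,-8],[15,0,-10],[13,0,-11],[12,0,-13],[10,0,-15]] [[1.5,-7,-1.5],[1.5,-7,-1.5],[1,-7,-1.5],[1.5,-7,-1.5],[1.5,-7,-1.5]] [30, 30, 30, 30, 30]
end [733.3 119.7 248.8] err [-0.4 -0.1 -0.2]
   q [ 0.46  0.78  0.6   0.21 -1.77 -1.07] ikerr 0.000 joint path 0.87 rad clear (85, 'foamL')
-- (650, -60, 270) 15 -80
[[18,-4,8],[19,-2,7],[19,0,7],[19,1,6],[19,2,7]] [[1.5,-1,-4],[1.5,-1,-4.5],[1.5,-1,-4],[1.5,-1,-4.5],[1.5,-0.5,-4]] [30, 30, 30, 30, 30]
[[18,4,6],[19,6,5],[18,7,5],[17,9,5],[17,10,4]] [[1.5,-1,-4.5],[1.5,-1,-4],[1.5,-1,-4.5],[2,-1,-4],[1.5,-1,-4.5]] [30, 30, 30, 30, 30]
end [650.2 -62.8 257.5] err [ 0.3 -0.4  0.3]
   q [ 0.26  0.39 -0.04  0.28 -1.17 -0.2 ] ikerr 0.000 joint path 1.05 rad clear (74, 'foamL')
-- [ 498.73657903 -286.96324073  179.79026009] 10 -25.7
[[17,19,14],[14,20,13],[13,22,12],[11,24,12],[9,24,12]] [[1,-0.5,-5.5],[1.5,-0.5,-5],[1,-0.5,-5.5],[1,-0.5,-5],[1,-0.5,-5.5]] [30, 30, 30, 30, 30]
[[7,26,11],[4,26,10],[2,26,10],[0,27,10],[-3,27,8]] [[1.5,0,-5],[1,-0.5,-5.5],[1,-0.5,-5],[1.5,-0.5,-5.5],[1,-0.5,-5.5]] [30, 30, 30, 30, 30]
end [ 500.8 -287.7  167.7] err [-0.1 -0.2 -0.3]
   q [-0.22  0.28 -0.35  0.06 -0.77  1.31] ikerr 0.000 joint path 1.86 rad clear (58, 'restbr2')
```

send_rows(
  translation=[
    [16,0,-8],
    [15,0,-10],
    [13,0,-11],
    [12,0,-13],
    [10,0,-15],
  ],
  dr=[
    [1.5,-7,-1.5],
    [1.5,-7,-1.5],
    [1,-7,-1.5],
    [1.5,-7,-1.5],
    [1.5,-7,-1.5],
  ],
  grip=[30,30,30,30,30],
)

```text
clock: 41.25
position: [731.8, 118.2, 252.1]
ee_rot: [-0.452, 0.866, -0.1, -0.189]
contact_force: [-0.8, -0.4, -0.2]
gripper_width: 30.2
```

send_rows(
  translation=[
    [18,-4,8],
    [19,-2,7],
    [19,0,7],
    [19,1,6],
    [19,2,7],
  ],
  dr=[
    [1.5,-1,-4],
    [1.5,-1,-4.5],
    [1.5,-1,-4],
    [1.5,-1,-4.5],
    [1.5,-0.5,-4],
  ],
  grip=[30,30,30,30,30],
)

```text
clock: 41.88
position: [689.5, 25.4, 255.5]
ee_rot: [-0.617, 0.767, -0.103, -0.142]
contact_force: [0.2, 0.1, 0.9]
gripper_width: 29.9
```

send_rows(
  translation=[
    [18,4,6],
    [19,6,5],
    [18,7,5],
    [17,9,5],
    [17,10,4],
  ],
  dr=[
    [1.5,-1,-4.5],
    [1.5,-1,-4],
    [1.5,-1,-4.5],
    [2,-1,-4],
    [1.5,-1,-4.5],
  ],
  grip=[30,30,30,30,30],
)

```text
clock: 42.5
position: [647.2, -64.9, 259.4]
ee_rot: [0.761, -0.635, 0.1, 0.082]
contact_force: [0.2, 0.2, -0.2]
gripper_width: 30.1
```

send_rows(
  translation=[
    [17,19,14],
    [14,20,13],
    [13,22,12],
    [11,24,12],
    [9,24,12],
  ],
  dr=[
    [1,-0.5,-5.5],
    [1.5,-0.5,-5],
    [1,-0.5,-5.5],
    [1,-0.5,-5],
    [1,-0.5,-5.5],
  ],
  grip=[30,30,30,30,40],
)

```text
clock: 43.12
position: [572.1, -176.9, 213.9]
ee_rot: [0.892, -0.44, 0.093, 0.053]
contact_force: [0.4, 0.0, -0.7]
gripper_width: 40.0
```

send_rows(
  translation=[
    [7,26,11],
    [4,26,10],
    [2,26,10],
    [0,27,10],
    [-3,27,8],
  ],
  dr=[
    [1.5,0,-5],
    [1,-0.5,-5.5],
    [1,-0.5,-5],
    [1.5,-0.5,-5.5],
    [1,-0.5,-5.5],
  ],
  grip=[40,40,40,40,40],
)

```text
clock: 43.75
position: [497.4, -288.6, 169.1]
ee_rot: [0.972, -0.219, 0.086, 0.02]
contact_force: [-0.5, -1.3, 0.1]
gripper_width: 39.8
```

Run:
```python
from path import *
h.st(); save("wrist","w17")
f=np.array([449,-263,34]); u=np.array([np.cos(.698)*.901,-np.cos(.698)*.434,np.sin(.698)])
for s in (30,92,132,178): print(s,proj("wrist",f+s*u).round())
g=f+92*u; go([(g,10,-25.7)],40,b=13,vmax=20)
```

```text
t43.75 [ 497.4 -288.6  169.1] zaxis [ 0.158 -0.076 -0.985] yaxis [-0.429 -0.903  0.001] F [-0.5 -1.3  0.1] w39.8 q [-0.22  0.27 -0.36  0.06 -0.77  1.31]
30 [247. 253.]
92 [246. 200.]
132 [246. 154.]
178 [245.  80.]
-- [ 512.5059727  -293.59000239   93.12717782] 10 -25.7
[[1,-1,18],[1,-1,18],[0,-1,18],[1,-1,18],[1,0,17]] [[0,0,0],[0,0,0],[0,0,0],[0,0,0],[0,0,0]] [40, 40, 40, 40, 40]
end [ 514.3 -294.9   80.8] err [ 0.2  0.3 -0.5]
   q [-0.23  0.41 -0.42  0.07 -0.57  1.3 ] ikerr 0.000 joint path 0.20 rad clear (13, 'restbr2')
```

View pics/w17.png

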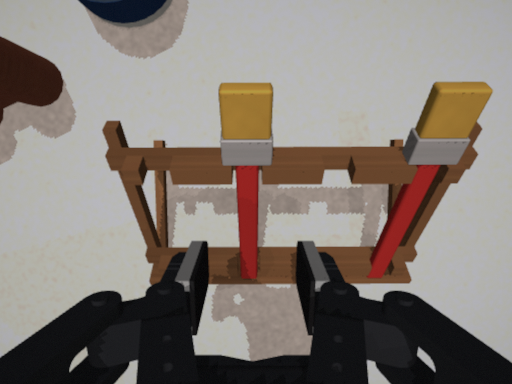

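The left bristle brush is centred, ferrule at (247,150), handle to (249,278). Descending and gripping.

send_rows(
  translation=[
    [1,-1,18],
    [0,0,18],
    [0,-1,18],
    [0,0,18],
    [1,0,17],
  ],
  dr=[
    [0,0,0],
    [0,0,0],
    [0,0,0],
    [0,0,0],
    [0,0,0],
  ],
  grip=[40,40,40,40,40],
)

```text
clock: 44.42
position: [515.6, -294.0, 81.7]
ee_rot: [0.971, -0.221, 0.086, 0.02]
contact_force: [0.2, -0.3, 1.2]
gripper_width: 39.9
```

send_rows(
  translation=[
    [0,0,0],
    [0,0,0],
    [0,0,0],
    [0,0,0],
    [0,0,0],
  ],
  dr=[
    [0,0,0],
    [0,0,0],
    [0,0,0],
    [0,0,0],
    [0,0,0],
  ],
  grip=[5,5,5,5,5],
)

```text
clock: 45.05
position: [517.3, -294.2, 82.6]
ee_rot: [0.971, -0.22, 0.086, 0.02]
contact_force: [-1.5, 0.7, 4.0]
gripper_width: 12.3
```

send_rows(
  translation=[
    [1,0,-6],
    [3,0,-17],
    [6,0,-34],
    [7,0,-40],
    [6,0,-34],
  ],
  dr=[
    [0,0,0],
    [0,0,0],
    [0,0,0],
    [0,0,0],
    [0,0,0],
  ],
  grip=[5,5,5,5,5],
)

```text
clock: 45.68
position: [517.3, -293.8, 216.8]
ee_rot: [0.971, -0.22, 0.087, 0.02]
contact_force: [-0.1, -0.4, -0.0]
gripper_width: 12.5
```

Run:
```python
from path import *
h.st(); save("wrist","w18")
arm.get_image("top"); arm.get_image("scene")
for c in("top","scene"):
  for t in("brown_pot_right","brown_pot_left","brown_pots"): find(t,c)
go([((600,-170,240),15,-60),((660,-140,240),15,-120),((682,-161,235),25,-170),((682,-161,235),60,-170),((682,-161,115),60,-170)],5)
```

```text
t45.67 [ 517.3 -293.8  216.8] zaxis [ 0.16  -0.078 -0.984] yaxis [-0.431 -0.902  0.001] F [-0.1 -0.4 -0. ] w12.5 q [-0.22  0.26 -0.25  0.05 -0.89  1.32]
brown_pot_right [([684.0, -163.0, -3.0], 0.92)]
brown_pot_left [([685.0, -104.0, -1.0], 0.74), ([528.0, 334.0, 70.0], 0.16)]
brown_pots [([685.0, -133.0, 2.0], 0.77)]
brown_pot_right [([684.0, -160.0, 2.0], 0.62), ([449.0, 329.0, 2.0], 0.55)]
brown_pot_left [([687.0, -102.0, -2.0], 0.62), ([452.0, -266.0, 171.0], 0.24)]
brown_pots [([684.0, -133.0, 2.0], 0.92), ([450.0, 335.0, 14.0], 0.56)]
-- (600, -170, 240) 15 -60
[[5,-29,-2],[2,-30,-3],[-1,-29,-3],[-5,-29,-5],[-8,-28,-5]] [[-1.5,1,6.5],[-1.5,1,7],[-1.5,1,6.5],[-1.5,1,7],[-1.5,1,6.5]] [5, 5, 5, 5, 5]
end [ 601.2 -172.8  228.1] err [ 0.5 -0.  -0.2]
   q [ 0.08  0.3  -0.26  0.3  -0.92  0.27] ikerr 0.000 joint path 1.10 rad clear (84, 'restbr2')
-- (660, -140, 240) 15 -120
[[0,-6,0],[0,-7,0],[-1,-6,0],[-2,-6,-1],[-2,-7,0]] [[-1.5,0,6],[-1.5,0,5.5],[-1.5,0,6],[-1.5,0,5.5],[-2,0,6]] [5, 5, 5, 5, 5]
[[-3,-5,-1],[-4,-6,-1],[-3,-5,-1],[-5,-4,-1],[-5,-4,-2]] [[-1.5,0,6],[-1.5,0,5.5],[-1.5,
[... 459 characters left out ...]
, 5]
end [ 677.  -162.2  223.5] err [-0.2  0.3  0.1]
   q [ 0.02  0.75  0.52  0.06 -1.78 -1.42] ikerr 0.000 joint path 0.74 rad clear (133, 'brR')
-- (682, -161, 235) 60 -170
[[1,0,0],[2,0,-1],[2,0,0],[1,0,0],[2,0,1]] [[0,7,0],[0,7,0],[0,7,0],[0,7,0],[0,7,0]] [5, 5, 5, 5, 5]
end [ 670.8 -163.3  228.8] err [ 0.5  0.4 -0.1]
   q [ 0.04  1.08  0.89  0.17 -2.42 -1.37] ikerr 0.000 joint path 0.71 rad clear (116, 'brR')
-- (682, -161, 115) 60 -170
[[-21,0,12],[-21,0,12],[-21,0,11],[-21,0,12],[-21,0,12]] [[0,0,0],[0,0,0],[0,0,0],[0,0,0],[0,0,0]] [5, 5, 5, 5, 5]
end [ 671.6 -162.9  108.3] err [-0.4  0.   0.4]
   q [ 0.04  1.16  0.79  0.15 -2.24 -1.41] ikerr 0.000 joint path 0.21 rad clear (7, 'brR')
```

View pics/w18.png

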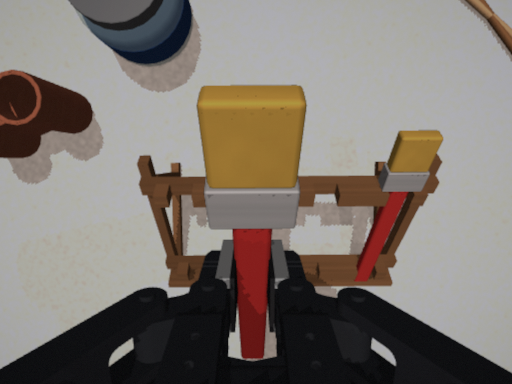

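The first bristle brush is held and lifted. Carrying it to the right brown well.

send_rows(
  translation=[
    [5,-29,-2],
    [2,-30,-3],
    [-1,-29,-3],
    [-5,-29,-5],
    [-8,-28,-5],
  ],
  dr=[
    [-1.5,1,6.5],
    [-1.5,1,7],
    [-1.5,1,6.5],
    [-1.5,1,7],
    [-1.5,1,6.5],
  ],
  grip=[5,5,5,5,5],
)

```text
clock: 46.75
position: [601.8, -172.1, 228.9]
ee_rot: [0.858, -0.496, 0.115, 0.067]
contact_force: [1.2, -0.5, -0.8]
gripper_width: 12.6
```

send_rows(
  translation=[
    [0,-6,0],
    [0,-7,0],
    [-1,-6,0],
    [-2,-6,-1],
    [-2,-7,0],
  ],
  dr=[
    [-1.5,0,6],
    [-1.5,0,5.5],
    [-1.5,0,6],
    [-1.5,0,5.5],
    [-2,0,6],
  ],
  grip=[5,5,5,5,5],
)

```text
clock: 47.38
position: [630.7, -158.0, 228.4]
ee_rot: [-0.7, 0.702, -0.093, -0.095]
contact_force: [0.6, -0.0, 0.0]
gripper_width: 12.7
```

send_rows(
  translation=[
    [-3,-5,-1],
    [-4,-6,-1],
    [-3,-5,-1],
    [-5,-4,-1],
    [-5,-4,-2],
  ],
  dr=[
    [-1.5,0,6],
    [-1.5,0,5.5],
    [-1.5,0,6],
    [-1.5,0,6],
    [-1.5,0,5.5],
  ],
  grip=[5,5,5,5,5],
)

```text
clock: 48.0
position: [658.9, -142.4, 228.5]
ee_rot: [-0.495, 0.859, -0.068, -0.114]
contact_force: [-0.2, -0.2, 0.1]
gripper_width: 12.5
```

send_rows(
  translation=[
    [1,-3,1],
    [0,-2,0],
    [0,-3,1],
    [0,-2,0],
    [0,-3,1],
  ],
  dr=[
    [-1.5,1,4.5],
    [-2,1,5],
    [-1.5,1,4.5],
    [-2,0.5,5],
    [-1.5,1,4.5],
  ],
  grip=[5,5,5,5,5],
)

```text
clock: 48.62
position: [667.8, -152.5, 226.0]
ee_rot: [-0.297, 0.939, -0.046, -0.167]
contact_force: [0.3, -1.0, -0.7]
gripper_width: 12.6
```

send_rows(
  translation=[
    [-1,-3,0],
    [0,-2,0],
    [-1,-3,0],
    [-1,-2,0],
    [-2,-3,0],
  ],
  dr=[
    [-2,1,4.5],
    [-1.5,1,5],
    [-2,1,4.5],
    [-1.5,1,5],
    [-2,1,4.5],
  ],
  grip=[5,5,5,5,5],
)

```text
clock: 49.25
position: [677.5, -162.2, 223.8]
ee_rot: [-0.084, 0.972, -0.018, -0.218]
contact_force: [0.2, -0.3, 0.4]
gripper_width: 12.4
```

Run:
```python
from path import *
h.st()
go([((683.5,-161.5,235),60,-170),((683.5,-161.5,120),60,-170)],5)
```

```text
t49.25 [ 677.5 -162.2  223.8] zaxis [-0.42  -0.072 -0.905] yaxis [-0.171  0.985  0.001] F [ 0.2 -0.3  0.4] w12.4 q [ 0.02  0.75  0.53  0.06 -1.79 -1.42]
-- (683.5, -161.5, 235) 60 -170
[[1,0,0],[2,0,-1],[1,0,0],[1,0,0],[2,0,0]] [[0,7,0],[0,7,0],[0,7,0],[0,7,0],[0,7,0]] [5, 5, 5, 5, 5]
end [ 672.9 -163.   229.1] err [-0.1 -0.4 -0.4]
   q [ 0.04  1.09  0.91  0.17 -2.43 -1.37] ikerr 0.000 joint path 0.71 rad clear (117, 'brR')
-- (683.5, -161.5, 120) 60 -170
[[-20,0,11],[-20,0,12],[-20,0,11],[-20,0,12],[-20,0,11]] [[0,0,0],[0,0,0],[0,0,0],[0,0,0],[0,0,0]] [5, 5, 5, 5, 5]
end [ 673.  -162.9  114. ] err [-0.3 -0.5 -0.3]
   q [ 0.04  1.16  0.8   0.15 -2.25 -1.41] ikerr 0.000 joint path 0.20 rad clear (12, 'brR')
```

send_rows(
  translation=[
    [1,0,0],
    [2,0,-1],
    [1,0,0],
    [1,0,0],
    [2,0,0],
  ],
  dr=[
    [0,7,0],
    [0,7,0],
    [0,7,0],
    [0,7,0],
    [0,7,0],
  ],
  grip=[5,5,5,5,5],
)

```text
clock: 49.88
position: [673.1, -163.1, 228.9]
ee_rot: [-0.076, 0.861, -0.043, -0.501]
contact_force: [0.3, 0.7, -0.3]
gripper_width: 12.4
```

send_rows(
  translation=[
    [0,0,0],
    [0,0,0],
    [0,0,0],
    [0,0,0],
    [0,0,0],
  ],
  dr=[
    [0,0,0],
    [0,0,0],
    [0,0,0],
    [0,0,0],
    [0,0,0],
  ],
  grip=[5,5,5,5,5],
)

```text
clock: 50.5
position: [672.7, -163.2, 231.6]
ee_rot: [-0.076, 0.863, -0.043, -0.498]
contact_force: [-0.3, 0.0, 0.5]
gripper_width: 12.6
```

Run:
```python
from path import *
h.st(); save("scene","s19",(140,110,280,250),5); save("top","t19",(260,120,360,200),7)
find("bristle_a","scene");find("bristle_a","top")
s=arm.read_state();z=Rot.from_quat(s['ee_rot']).as_matrix()[:,2];g=s['position']-12.6*z
for c in("scene","top"): print(c,"grip",g.round(1),"foot",proj(c,g-[0,0,95]).round(),"well top",proj(c,(683.5,-161.5,90)).round())
```

```text
t50.50 [ 672.7 -163.2  231.6] zaxis [-0.853 -0.15  -0.5  ] yaxis [-0.173  0.985  0.   ] F [-0.3  0.   0.5] w12.6 q [ 0.04  1.09  0.92  0.18 -2.44 -1.37]
bristle_a [([403.0, -363.0, 36.0], 0.56)]
bristle_a [([684.0, -163.0, 147.0], 0.78), ([404.0, -363.0, 33.0], 0.77)]
scene grip [ 683.5 -161.3  236.9] foot [187. 178.] well top [189. 192.]
top grip [ 683.5 -161.3  236.9] foot [319. 159.] well top [316. 164.]
```

View pics/s19.png

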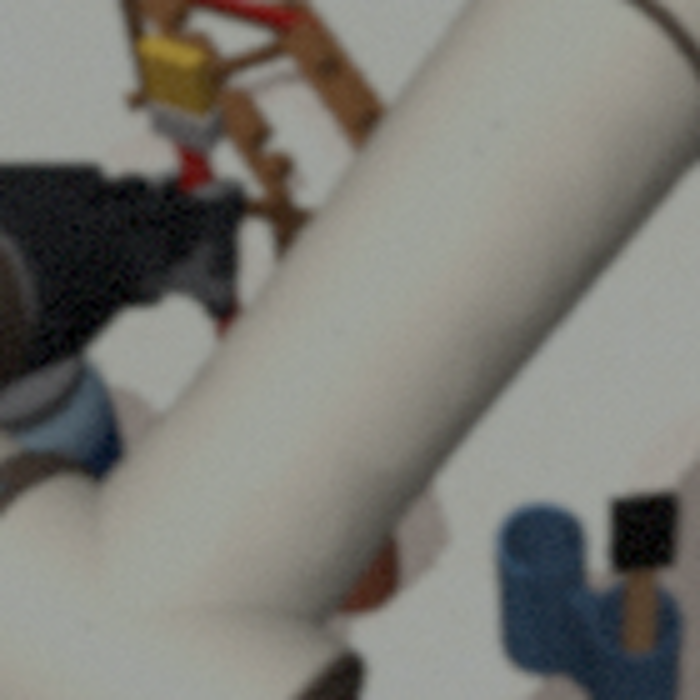

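View pics/t19.png

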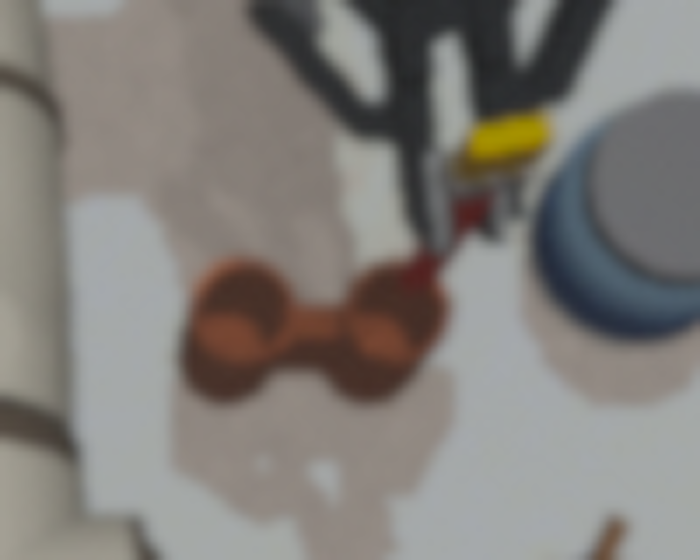

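The brush hangs vertical above the right brown well, foot at (320,159), as predicted. Lowering.

send_rows(
  translation=[
    [-13,0,7],
    [-22,0,13],
    [-22,0,13],
    [-21,0,12],
    [-13,0,7],
  ],
  dr=[
    [0,0,0],
    [0,0,0],
    [0,0,0],
    [0,0,0],
    [0,0,0],
  ],
  grip=[5,5,5,5,5],
)

```text
clock: 51.32
position: [672.7, -163.0, 123.3]
ee_rot: [-0.076, 0.862, -0.043, -0.5]
contact_force: [-0.2, -1.0, -0.8]
gripper_width: 12.5
```

send_rows(
  translation=[
    [-9,0,5],
    [-4,0,3],
    [0,0,0],
    [0,0,0],
    [0,0,0],
  ],
  dr=[
    [0,0,0],
    [0,0,0],
    [0,0,0],
    [0,0,0],
    [0,0,0],
  ],
  grip=[5,5,5,5,5],
)

```text
clock: 51.95
position: [672.8, -163.2, 111.2]
ee_rot: [-0.076, 0.863, -0.043, -0.498]
contact_force: [-0.6, -0.0, -0.9]
gripper_width: 12.4
```

Run:
```python
from path import *
h.st(); save("top","t20",(260,120,360,200),7)
s=arm.read_state();z=Rot.from_quat(s['ee_rot']).as_matrix()[:,2];print((s['position']-12.6*z).round(1))
```

```text
t51.95 [ 672.8 -163.2  111.2] zaxis [-0.853 -0.15  -0.5  ] yaxis [-0.174  0.985  0.   ] F [-0.6 -0.  -0.9] w12.4 q [ 0.04  1.16  0.8   0.15 -2.25 -1.41]
[ 683.5 -161.3  117.3]
```

View pics/t20.png

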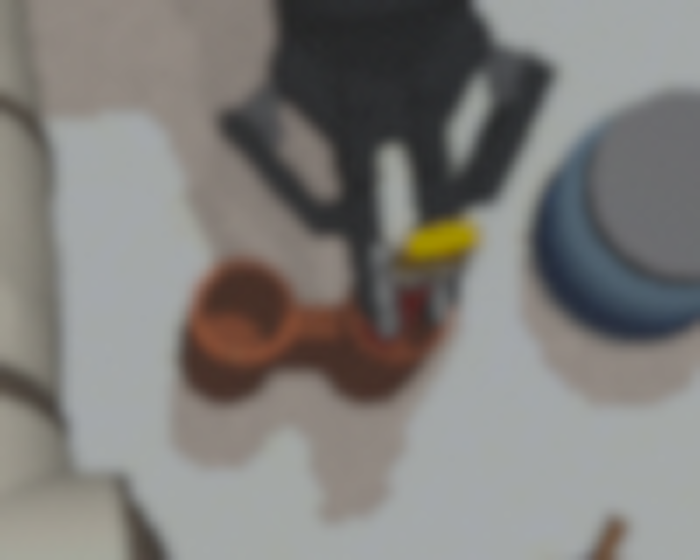

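send_rows(
  translation=[
    [-4,0,2],
    [0,0,0],
    [0,0,0],
    [0,0,0],
    [0,0,0],
  ],
  dr=[
    [0,0,0],
    [0,0,0],
    [0,0,0],
    [0,0,0],
    [0,0,0],
  ],
  grip=[5,5,20,30,30],
)

```text
clock: 52.62
position: [672.9, -163.1, 106.1]
ee_rot: [-0.076, 0.862, -0.043, -0.499]
contact_force: [0.3, -1.1, 0.2]
gripper_width: 30.0
```

Run:
```python
from path import *
h.st()
OB['brushR']=((683.5,-161.5,8),(683.5,-161.5,184),15)
s=arm.read_state();z=Rot.from_quat(s['ee_rot']).as_matrix()[:,2];g=s['position']-12.6*z
f=np.array([403.5,-361,34]); u=np.array([np.cos(.698)*.901,-np.cos(.698)*.434,np.sin(.698)]); gg=f+92*u; zz=R_tool(1,10,-25.7)[:,2]
go([(g-60*z,60,-170),(g-60*z+[10,0,140],25,-160),((670,-110,290),15,-120),((600,-200,270),15,-70),(gg-85*zz,10,-25.7)],30)
```

```text
t52.62 [ 672.9 -163.1  106.1] zaxis [-0.854 -0.15  -0.499] yaxis [-0.174  0.985  0.001] F [ 0.3 -1.1  0.2] w30.0 q [ 0.04  1.16  0.8   0.15 -2.24 -1.41]
-- [ 734.90803674 -152.18557975  142.28400325] 60 -170
[[0,0,-12],[0,0,-12],[0,0,-12],[0,0,-12],[0,0,-12]] [[0,0,0],[0,0,0],[0,0,0],[0,0,0],[0,0,0]] [30, 30, 30, 30, 30]
end [ 724.2 -154.1  136. ] err [ 0. -0. -0.]
   q [ 0.05  1.32  1.21  0.18 -2.49 -1.36] ikerr 0.000 joint path 0.65 rad clear (-10, 'brushR')
-- [ 744.90803674 -152.18557975  282.28400325] 25 -160
[[22,-1,-16],[20,0,-19],[17,0,-21],[15,-1,-23],[11,-1,-24]] [[1.5,-7,-1.5],[1.5,-7,-1.5],[1,-7,-1.5],[1.5,-7,-1.5],[1.5,-7,-1.5]] [30, 30, 30, 30, 30]
end [ 740.4 -154.3  270.7] err [-0.4  0.3  0.1]
   q [ 0.05  0.86  0.83  0.13 -1.96 -1.25] ikerr 0.000 joint path 0.63 rad clear (39, 'brushR')
-- (670, -110, 290) 15 -120
[[5,6,2],[5,7,1],[4,7,1],[4,8,1],[3,7,1]] [[1.5,-1,-4],[1,-1,-3.5],[1.5,-1,-4],[1.5,-1,-3.5],[1.5,-1,-4]] [30, 30, 30, 30, 30]
[[3,8,0],[3,8,0],[1,8,0],[2,8,0],[0,9,-1]] [[1,-1,-3.5],[1.5,-0.5,-4],[1.5,-1,-3.5],[1,-1,-4],[1.5,-1,-3.5]] [30, 30, 30, 30, 30]

[... 340 characters left out ...]
1.5,0,-5],[1,0,-5],[1.5,0,-4.5],[1.5,0,-5],[1,0,-5]] [30, 30, 30, 30, 30]
end [ 601.1 -202.9  257.3] err [-0.  -0.2  0.6]
   q [ 0.04  0.31 -0.17  0.29 -1.03  0.17] ikerr 0.000 joint path 1.01 rad clear (97, 'brushR')
-- [ 453.70599018 -385.18915306  176.83583683] 10 -25.7
[[9,20,12],[8,21,12],[7,21,11],[5,22,11],[3,23,11]] [[1,-0.5,-4.5],[1,-0.5,-4],[1,-0.5,-4.5],[1,-0.5,-4.5],[1,-0.5,-4]] [30, 30, 30, 30, 30]
[[1,23,10],[0,23,9],[-1,24,9],[-4,23,9],[-5,23,9]] [[1,-0.5,-4.5],[1,-0.5,-4],[0.5,-0.5,-4.5],[1,-0.5,-4.5],[1,-0.5,-4]] [30, 30, 30, 30, 30]
end [ 455.4 -385.8  164.5] err [ 0.3 -0.4 -0. ]
   q [-0.43  0.32 -0.29  0.01 -0.8   1.55] ikerr 0.000 joint path 1.53 rad clear (55, 'restbr')
```

send_rows(
  translation=[
    [0,0,-8],
    [0,0,-13],
    [0,0,-13],
    [0,0,-13],
    [0,0,-13],
  ],
  dr=[
    [0,0,0],
    [0,0,0],
    [0,0,0],
    [0,0,0],
    [0,0,0],
  ],
  grip=[30,30,30,30,30],
)

```text
clock: 53.25
position: [724.3, -154.0, 136.8]
ee_rot: [-0.076, 0.862, -0.043, -0.499]
contact_force: [0.5, 0.0, 0.4]
gripper_width: 29.5
```

Run:
```python
from path import *
h.st(); save("wrist","w21"); save("top","t21",(260,120,360,200),7)
```

```text
t53.25 [ 724.3 -154.   136.8] zaxis [-0.854 -0.15  -0.499] yaxis [-0.174  0.985  0.   ] F [0.5 0.  0.4] w29.5 q [ 0.05  1.33  1.25  0.19 -2.52 -1.36]
```

View pics/w21.png

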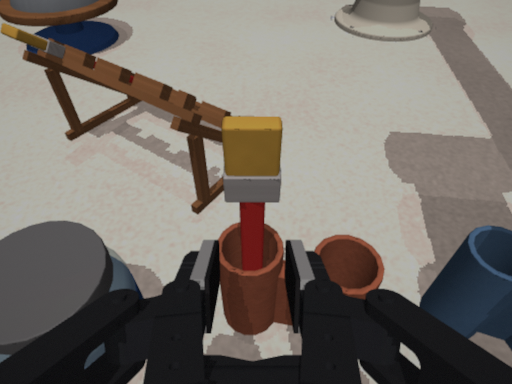

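The first bristle brush stands in the right brown well, head at (252,155). Going for the last brush.

send_rows(
  translation=[
    [22,-1,-16],
    [20,0,-19],
    [17,0,-21],
    [15,-1,-23],
    [11,-1,-24],
  ],
  dr=[
    [1.5,-7,-1.5],
    [1.5,-7,-1.5],
    [1,-7,-1.5],
    [1.5,-7,-1.5],
    [1.5,-7,-1.5],
  ],
  grip=[30,30,30,30,30],
)

```text
clock: 53.98
position: [739.8, -154.3, 272.2]
ee_rot: [-0.171, 0.962, -0.038, -0.211]
contact_force: [0.3, 1.3, -0.2]
gripper_width: 29.9
```

send_rows(
  translation=[
    [5,6,2],
    [5,7,1],
    [4,7,1],
    [4,8,1],
    [3,7,1],
  ],
  dr=[
    [1.5,-1,-4],
    [1,-1,-3.5],
    [1.5,-1,-4],
    [1.5,-1,-3.5],
    [1.5,-1,-4],
  ],
  grip=[30,30,30,30,30],
)

```text
clock: 54.6
position: [703.2, -133.4, 273.8]
ee_rot: [-0.341, 0.924, -0.053, -0.163]
contact_force: [-0.4, 0.4, -0.5]
gripper_width: 30.4
```

send_rows(
  translation=[
    [3,8,0],
    [3,8,0],
    [1,8,0],
    [2,8,0],
    [0,9,-1],
  ],
  dr=[
    [1,-1,-3.5],
    [1.5,-0.5,-4],
    [1.5,-1,-3.5],
    [1,-1,-4],
    [1.5,-1,-3.5],
  ],
  grip=[30,30,30,30,30],
)

```text
clock: 55.22
position: [666.8, -112.3, 277.9]
ee_rot: [-0.496, 0.859, -0.065, -0.114]
contact_force: [0.3, -0.3, 0.2]
gripper_width: 29.7
```

send_rows(
  translation=[
    [10,1,5],
    [10,3,5],
    [10,3,5],
    [10,4,4],
    [9,5,5],
  ],
  dr=[
    [1.5,0,-5],
    [1,0,-4.5],
    [1.5,0,-5],
    [1,0,-5],
    [1.5,0,-4.5],
  ],
  grip=[30,30,30,30,30],
)

```text
clock: 55.85
position: [633.2, -157.8, 267.4]
ee_rot: [-0.669, 0.732, -0.088, -0.097]
contact_force: [-1.0, -0.7, 0.6]
gripper_width: 30.2
```

send_rows(
  translation=[
    [9,6,4],
    [8,7,5],
    [8,7,4],
    [7,8,4],
    [6,9,4],
  ],
  dr=[
    [1.5,0,-5],
    [1,0,-5],
    [1.5,0,-4.5],
    [1.5,0,-5],
    [1,0,-5],
  ],
  grip=[30,30,30,30,40],
)

```text
clock: 56.48
position: [599.3, -203.2, 257.0]
ee_rot: [0.813, -0.567, 0.107, 0.075]
contact_force: [0.3, 0.1, 1.0]
gripper_width: 40.2
```

Run:
```python
from path import *
h.st(); 
f=np.array([403,-361,34]); u=np.array([np.cos(.698)*.901,-np.cos(.698)*.434,np.sin(.698)]); gg=f+92*u; zz=R_tool(1,10,-25.7)[:,2]
go([(gg-85*zz,10,-25.7)],40)
```

```text
t56.48 [ 599.3 -203.2  257. ] zaxis [ 0.088 -0.244 -0.966] yaxis [-0.938 -0.346  0.002] F [0.3 0.1 1. ] w40.2 q [ 0.04  0.31 -0.17  0.29 -1.03  0.17]
-- [ 453.20599018 -385.18915306  176.83583683] 10 -25.7
[[9,20,12],[8,21,12],[7,21,11],[5,22,11],[3,23,10]] [[1,-0.5,-4.5],[1,-0.5,-4],[1,-0.5,-4.5],[1,-0.5,-4],[1,-0.5,-4.5]] [40, 40, 40, 40, 40]
[[2,22,10],[0,24,10],[-2,23,9],[-3,23,9],[-5,23,9]] [[1,-0.5,-4.5],[0.5,-0.5,-4],[1,-0.5,-4.5],[1,-0.5,-4],[1,0,-4.5]] [40, 40, 40, 40, 40]
end [ 455.  -386.   164.4] err [ 0.2 -0.1 -0. ]
   q [-0.43  0.31 -0.29  0.01 -0.79  1.55] ikerr 0.000 joint path 1.54 rad clear (55, 'restbr')
```

send_rows(
  translation=[
    [9,20,12],
    [8,21,12],
    [7,21,11],
    [5,22,11],
    [3,23,10],
  ],
  dr=[
    [1,-0.5,-4.5],
    [1,-0.5,-4],
    [1,-0.5,-4.5],
    [1,-0.5,-4],
    [1,-0.5,-4.5],
  ],
  grip=[40,40,40,40,40],
)

```text
clock: 57.1
position: [526.3, -294.6, 210.9]
ee_rot: [0.909, -0.402, 0.097, 0.046]
contact_force: [0.1, -0.1, -0.0]
gripper_width: 40.4
```

send_rows(
  translation=[
    [2,22,10],
    [0,24,10],
    [-2,23,9],
    [-3,23,9],
    [-5,23,9],
  ],
  dr=[
    [1,-0.5,-4.5],
    [0.5,-0.5,-4],
    [1,-0.5,-4.5],
    [1,-0.5,-4],
    [1,0,-4.5],
  ],
  grip=[40,40,40,40,40],
)

```text
clock: 57.72
position: [454.7, -385.4, 164.6]
ee_rot: [0.971, -0.222, 0.087, 0.021]
contact_force: [0.2, -0.3, -1.2]
gripper_width: 39.5
```

Run:
```python
from path import *
h.st(); save("wrist","w22"); find("bristle_a","wrist")
f=np.array([403,-361,34]); u=np.array([np.cos(.698)*.901,-np.cos(.698)*.434,np.sin(.698)])
for s in (30,92,132,178): print(s,proj("wrist",f+s*u).round())
g=f+92*u; go([(g,10,-25.7)],40,b=13,vmax=20)
```

```text
t57.73 [ 454.7 -385.4  164.6] zaxis [ 0.16  -0.079 -0.984] yaxis [-0.435 -0.901  0.001] F [ 0.2 -0.3 -1.2] w39.5 q [-0.43  0.31 -0.3   0.01 -0.78  1.55]
bristle_a [([398.0, -360.0, 37.0], 0.68)]
30 [252. 258.]
92 [252. 206.]
132 [251. 159.]
178 [251.  84.]
-- [ 466.5059727  -391.59000239   93.12717782] 10 -25.7
[[0,0,17],[1,0,17],[0,0,17],[0,-1,17],[1,0,17]] [[0,0,0],[0,0,0],[0,0,0],[0,0,-0.5],[0,0,0]] [40, 40, 40, 40, 40]
end [ 468.9 -392.5   80.3] err [-0.4 -0.   0.1]
   q [-0.43  0.44 -0.35  0.01 -0.61  1.55] ikerr 0.000 joint path 0.18 rad clear (12, 'restbr')
```

View pics/w22.png

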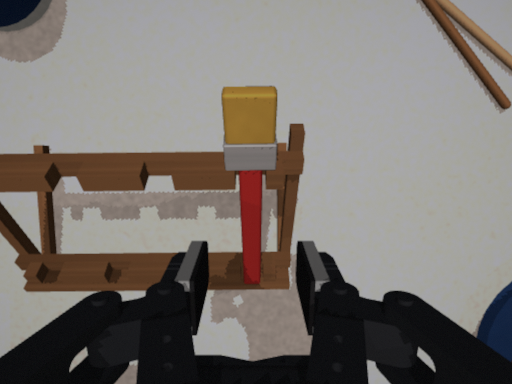

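The last bristle brush is centred, ferrule at (250,152), handle down to (252,282). Gripping.

send_rows(
  translation=[
    [-1,0,17],
    [0,0,17],
    [-1,0,17],
    [0,0,17],
    [0,0,17],
  ],
  dr=[
    [0,0,0],
    [0,0,0],
    [0,0,0],
    [0,0,0],
    [0,0,0],
  ],
  grip=[40,40,40,40,40],
)

```text
clock: 58.45
position: [468.4, -391.0, 79.7]
ee_rot: [0.971, -0.223, 0.087, 0.021]
contact_force: [0.5, -0.6, -0.5]
gripper_width: 39.8
```

send_rows(
  translation=[
    [0,0,0],
    [0,0,0],
    [0,0,0],
    [0,0,0],
    [0,0,0],
  ],
  dr=[
    [0,0,0],
    [0,0,0],
    [0,0,0],
    [0,0,0],
    [0,0,0],
  ],
  grip=[5,5,5,5,5],
)

```text
clock: 59.08
position: [468.2, -391.4, 81.1]
ee_rot: [0.971, -0.223, 0.087, 0.021]
contact_force: [-0.9, -0.0, -0.5]
gripper_width: 13.0
```

send_rows(
  translation=[
    [1,0,-6],
    [3,0,-17],
    [6,0,-34],
    [7,0,-40],
    [6,0,-34],
  ],
  dr=[
    [0,0,0],
    [0,0,0],
    [0,0,0],
    [0,0,0],
    [0,0,0],
  ],
  grip=[5,5,5,5,5],
)

```text
clock: 59.7
position: [467.8, -390.9, 216.0]
ee_rot: [0.971, -0.223, 0.088, 0.021]
contact_force: [-0.3, -0.4, 0.2]
gripper_width: 12.5
```

Run:
```python
from path import *
h.st(); save("wrist","w23")
OB['brushR']=((683.5,-161.5,8),(683.5,-161.5,184),15)
w=(685.5,-102.5)
go([((540,-230,250),15,-50),((640,-110,250),15,-110),((*w,240),20,-150),((*w,240),60,-150),((*w,118),60,-150)],5)
```

```text
t59.70 [ 467.8 -390.9  216. ] zaxis [ 0.161 -0.08  -0.984] yaxis [-0.436 -0.9    0.002] F [-0.3 -0.4  0.2] w12.5 q [-0.43  0.29 -0.19  0.01 -0.91  1.54]
-- (540, -230, 250) 15 -50
[[0,-35,-3],[-3,-35,-5],[-6,-34,-4],[-9,-34,-6],[-11,-33,-6]] [[-1,1,4.5],[-1,0.5,5],[-1,1,4.5],[-1,0.5,5],[-1,1,4.5]] [5, 5, 5, 5, 5]
end [ 542.3 -232.6  237.9] err [-0.2  0.1 -0. ]
   q [-0.04  0.21 -0.34  0.25 -0.85  0.59] ikerr 0.000 joint path 0.97 rad clear (92, 'restbr')
-- (640, -110, 250) 15 -110
[[-3,-15,-1],[-4,-15,-1],[-6,-14,-1],[-7,-13,-2],[-9,-13,-2]] [[-1.5,0,6],[-1.5,0,5.5],[-1.5,0,6],[-2,0,5.5],[-1.5,0,6]] [5, 5, 5, 5, 5]
[[-9,-12,-3],[-11,-10,-3],[-12,-9,-3],[-13,-8,-3],[-13,-7,-4]] [[-1.5,0,6],[-1.5,0,5.5],[-1.5,0,6],[-1.5,0,6],[-1.5,0,5.5]] [5, 5, 5, 5, 5]
end [ 639.2 -113.5  237.9] err [-0.3  0.4 -0.1]
   q [ 0.17  0.46  0.02  0.24 -1.28 -0.6 ] ikerr 0.000 joint path 1.50 rad clear (79, 'brushR')
-- (685.5, -102.5, 240) 20 -150
[[-2,-4,0],[-3,-3,1],[-3,-4,0],[-3,-3,0],[-4,-3,0]] [[-1,0.5,4],[-1.5,0.5,3.5],[-1,0.5,4],[-1.5,0.5,4],[-1,0.5,3.5]] [5, 5, 5, 5, 5]
[[-3,-2,0],[-4,-3,0],[-4,-2,-1],[-4,-2,0],[-4,-2,-1]] [[-1.5,0.5,4],[-1,0.5,4],[-1,0.5,3.5],[-1.5,0.5,4],[-1,0.5,4]] [5, 5, 5, 5, 5]
end [ 682.3 -104.7  228.5] err [-0.5  0.1 -0.4]
   q [ 0.14  0.66  0.37  0.13 -1.61 -1.2 ] ikerr 0.000 joint path 0.62 rad clear (68, 'brushR')
-- (685.5, -102.5, 240) 60 -150
[[2,0,0],[1,0,-1],[2,0,0],[2,0,1],[2,0,0]] [[0,8,0],[0,8,0],[0,8,0],[0,8,0],[0,8,-0.5]] [5, 5, 5, 5, 5]
end [ 676.  -108.3  234. ] err [ 0.1  0.4 -0.3]
   q [ 0.19  0.98  0.63  0.36 -2.21 -1.17] ikerr 0.000 joint path 0.69 rad clear (64, 'brushR')
-- (685.5, -102.5, 118) 60 -150
[[-21,0,12],[-21,0,12],[-22,0,13],[-21,0,12],[-21,0,12]] [[0,0,0],[0,0,0],[0,0,0],[0,0,0],[0,0,0]] [5, 5, 5, 5, 5]
end [ 675.8 -107.9  111.7] err [ 0.2 -0.   0. ]
   q [ 0.19  1.07  0.54  0.32 -2.04 -1.25] ikerr 0.000 joint path 0.18 rad clear (10, 'brL')
```

View pics/w23.png

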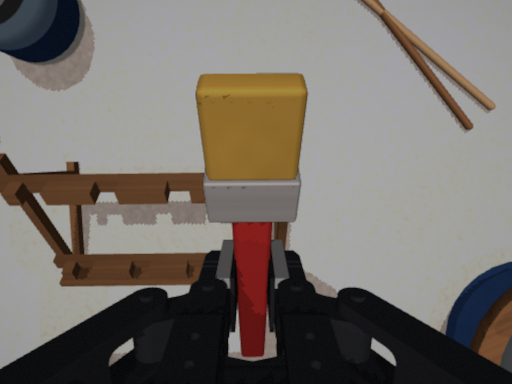

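The last brush is held. Carrying it to the left brown well.

send_rows(
  translation=[
    [0,-35,-3],
    [-3,-35,-5],
    [-6,-34,-4],
    [-9,-34,-6],
    [-11,-33,-6],
  ],
  dr=[
    [-1,1,4.5],
    [-1,0.5,5],
    [-1,1,4.5],
    [-1,0.5,5],
    [-1,1,4.5],
  ],
  grip=[5,5,5,5,5],
)

```text
clock: 60.38
position: [540.8, -230.0, 230.9]
ee_rot: [0.899, -0.42, 0.114, 0.052]
contact_force: [0.0, -0.4, 0.1]
gripper_width: 12.7
```

send_rows(
  translation=[
    [-3,-15,-1],
    [-4,-15,-1],
    [-6,-14,-1],
    [-7,-13,-2],
    [-9,-13,-2],
  ],
  dr=[
    [-1.5,0,6],
    [-1.5,0,5.5],
    [-1.5,0,6],
    [-2,0,5.5],
    [-1.5,0,6],
  ],
  grip=[5,5,5,5,5],
)

```text
clock: 61.0
position: [588.9, -170.6, 230.0]
ee_rot: [0.759, -0.638, 0.093, 0.084]
contact_force: [-0.3, -0.5, -0.1]
gripper_width: 12.5
```

send_rows(
  translation=[
    [-9,-12,-3],
    [-11,-10,-3],
    [-12,-9,-3],
    [-13,-8,-3],
    [-13,-7,-4],
  ],
  dr=[
    [-1.5,0,6],
    [-1.5,0,5.5],
    [-1.5,0,6],
    [-1.5,0,6],
    [-1.5,0,5.5],
  ],
  grip=[5,5,5,5,5],
)

```text
clock: 61.62
position: [637.6, -111.5, 230.3]
ee_rot: [-0.569, 0.813, -0.069, -0.107]
contact_force: [-0.0, 0.2, 0.0]
gripper_width: 12.6
```

send_rows(
  translation=[
    [-2,-4,0],
    [-3,-3,1],
    [-3,-4,0],
    [-3,-3,0],
    [-4,-3,0],
  ],
  dr=[
    [-1,0.5,4],
    [-1.5,0.5,3.5],
    [-1,0.5,4],
    [-1.5,0.5,4],
    [-1,0.5,3.5],
  ],
  grip=[5,5,5,5,5],
)

```text
clock: 62.25
position: [659.3, -107.5, 224.9]
ee_rot: [-0.419, 0.895, -0.056, -0.141]
contact_force: [-0.4, -0.1, -1.1]
gripper_width: 12.9
```

send_rows(
  translation=[
    [-3,-2,0],
    [-4,-3,0],
    [-4,-2,-1],
    [-4,-2,0],
    [-4,-2,-1],
  ],
  dr=[
    [-1.5,0.5,4],
    [-1,0.5,4],
    [-1,0.5,3.5],
    [-1.5,0.5,4],
    [-1,0.5,4],
  ],
  grip=[5,5,5,5,5],
)

```text
clock: 62.88
position: [680.5, -103.2, 220.4]
ee_rot: [-0.252, 0.951, -0.042, -0.171]
contact_force: [-0.1, -1.1, 0.1]
gripper_width: 12.2
```

Run:
```python
from path import *
h.st()
go([((685.5,-102.5,240),60,-150)],5)
```

```text
t62.88 [ 680.5 -103.2  220.4] zaxis [-0.305 -0.166 -0.938] yaxis [-0.494  0.869  0.007] F [-0.1 -1.1  0.1] w12.2 q [ 0.14  0.66  0.36  0.12 -1.6  -1.21]
-- (685.5, -102.5, 240) 60 -150
[[2,0,-2],[2,-1,-2],[3,0,-1],[3,0,-1],[3,-1,-1]] [[0,8,0],[0,8,0],[0.5,8,0],[0,8,0],[0,7.5,0]] [5, 5, 5, 5, 5]
end [ 676.1 -108.1  234.1] err [-0.   0.2 -0.4]
   q [ 0.19  0.98  0.63  0.36 -2.21 -1.18] ikerr 0.000 joint path 0.69 rad clear (112, 'foamL')
```

send_rows(
  translation=[
    [2,0,-2],
    [2,-1,-2],
    [3,0,-1],
    [3,0,-1],
    [3,-1,-1],
  ],
  dr=[
    [0,8,0],
    [0,8,0],
    [0.5,8,0],
    [0,8,0],
    [0,7.5,0],
  ],
  grip=[5,5,5,5,5],
)

```text
clock: 63.5
position: [676.2, -107.8, 234.0]
ee_rot: [-0.225, 0.836, -0.13, -0.483]
contact_force: [-0.3, -0.0, -0.7]
gripper_width: 12.5
```

send_rows(
  translation=[
    [0,0,0],
    [0,0,0],
    [0,0,0],
    [0,0,0],
    [0,0,0],
  ],
  dr=[
    [0,0,0],
    [0,0,0],
    [0,0,0],
    [0,0,0],
    [0,0,0],
  ],
  grip=[5,5,5,5,5],
)

```text
clock: 64.12
position: [675.8, -108.3, 235.1]
ee_rot: [-0.225, 0.838, -0.129, -0.481]
contact_force: [-0.6, -0.5, 0.4]
gripper_width: 12.4
```

Run:
```python
from path import *
h.st(); save("top","t24",(250,110,350,190),7); find("bristle_a","top"); find("brown_pot_left","top")
s=arm.read_state();z=Rot.from_quat(s['ee_rot']).as_matrix()[:,2];g=s['position']-12.6*z
print("grip",g.round(1),"foot",proj("top",g-[0,0,91]).round(1),"well top",proj("top",(685.5,-102.5,90)).round(1))
```

```text
t64.12 [ 675.8 -108.3  235.1] zaxis [-0.747 -0.433 -0.505] yaxis [-0.501  0.865 -0.   ] F [-0.6 -0.5  0.4] w12.4 q [ 0.19  0.98  0.64  0.36 -2.21 -1.17]
bristle_a [([687.0, -108.0, 151.0], 0.64), ([684.0, -161.0, 10.0], 0.55)]
brown_pot_left [([684.0, -105.0, -2.0], 0.8)]
grip [ 685.3 -102.8  240.7] foot [297.6 158. ] well top [295.3 163.4]
```

View pics/t24.png

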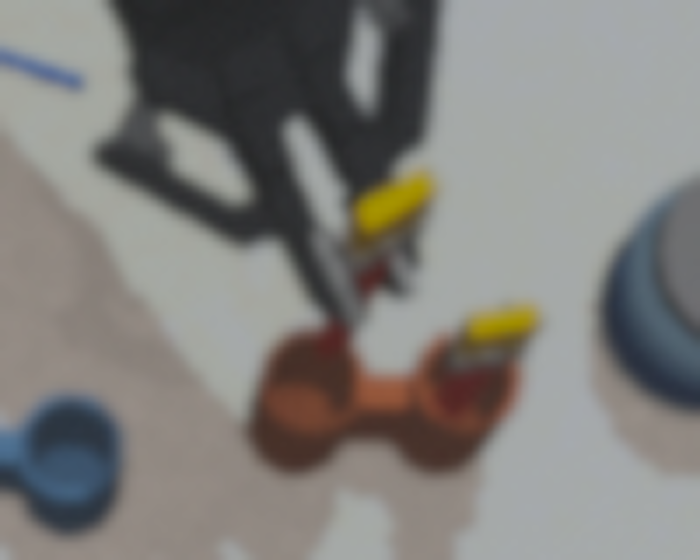

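The foot at (297,159) is over the left brown well, whose rim centre is about (294,164). I'll nudge 2 mm and lower.

send_rows(
  translation=[
    [-13,2,7],
    [-22,0,13],
    [-22,0,13],
    [-22,0,13],
    [-13,0,7],
  ],
  dr=[
    [0,0,0],
    [0,0,0],
    [0,0,0],
    [0,0,0],
    [0,0,0],
  ],
  grip=[5,5,5,5,5],
)

```text
clock: 64.9
position: [674.8, -106.2, 125.4]
ee_rot: [-0.225, 0.836, -0.129, -0.483]
contact_force: [-0.5, 1.3, -1.2]
gripper_width: 12.7
```

send_rows(
  translation=[
    [-9,0,5],
    [-5,0,3],
    [-4,0,2],
    [0,0,0],
    [0,0,0],
  ],
  dr=[
    [0,0,0],
    [0,0,0],
    [0,0,0],
    [0,0,0],
    [0,0,0],
  ],
  grip=[5,5,5,5,5],
)

```text
clock: 65.53
position: [675.9, -106.0, 108.0]
ee_rot: [-0.225, 0.837, -0.129, -0.481]
contact_force: [0.9, -0.7, -0.7]
gripper_width: 12.5
```

Run:
```python
from path import *
h.st(); save("top","t25",(250,110,350,190),7)
s=arm.read_state();z=Rot.from_quat(s['ee_rot']).as_matrix()[:,2];g=s['position']-12.6*z
print("grip",g.round(1))
```

```text
t65.53 [ 675.9 -106.   108. ] zaxis [-0.747 -0.433 -0.504] yaxis [-0.502  0.865 -0.   ] F [ 0.9 -0.7 -0.7] w12.5 q [ 0.2   1.08  0.54  0.32 -2.04 -1.25]
grip [ 685.2 -100.5  114.3]
```

View pics/t25.png

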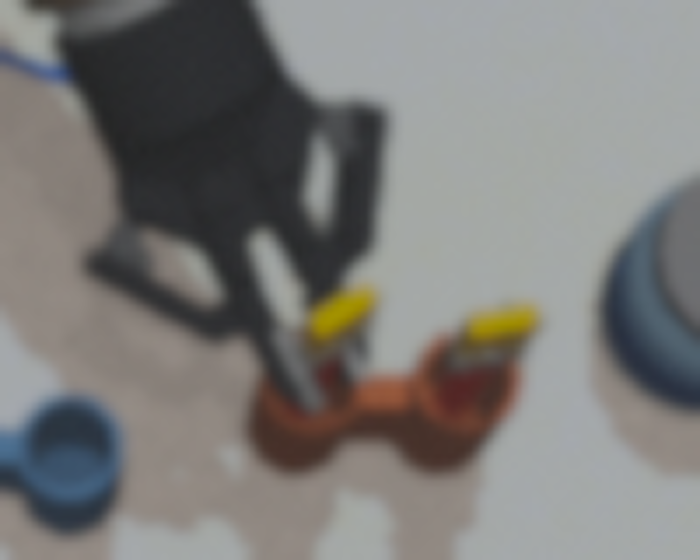

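send_rows(
  translation=[
    [-2,0,1],
    [0,0,0],
    [0,0,0],
    [0,0,0],
    [0,0,0],
  ],
  dr=[
    [0,0,0],
    [0,0,0],
    [0,0,0],
    [0,0,0],
    [0,0,0],
  ],
  grip=[5,5,20,30,30],
)

```text
clock: 66.2
position: [675.8, -105.9, 105.3]
ee_rot: [-0.225, 0.837, -0.129, -0.481]
contact_force: [0.3, -0.3, 0.6]
gripper_width: 30.2
```

send_rows(
  translation=[
    [0,0,-8],
    [0,0,-14],
    [0,0,-16],
    [0,0,-16],
    [0,0,-16],
  ],
  dr=[
    [0,0,0],
    [0,0,0],
    [0,0,0],
    [0,0,0],
    [0,0,0],
  ],
  grip=[30,30,30,30,30],
)

```text
clock: 66.82
position: [728.7, -75.1, 141.1]
ee_rot: [-0.225, 0.837, -0.129, -0.481]
contact_force: [-0.9, -0.3, -0.2]
gripper_width: 30.2
```

Run:
```python
from path import *
h.st(); save("wrist","w26")
OB['brushR']=((683.5,-161.5,8),(683.5,-161.5,184),15)
OB['brushL']=((685.5,-102.5,8),(685.5,-102.5,184),15)
s=arm.read_state()
go([(s['position']+[10,0,130],25,-140),((620,-40,330),10,-100)],30)
```

```text
t66.83 [728.7 -75.1 141.1] zaxis [-0.747 -0.433 -0.503] yaxis [-0.502  0.865 -0.   ] F [-0.9 -0.3 -0.2] w30.2 q [ 0.22  1.19  0.87  0.34 -2.24 -1.19]
-- [739.69654009 -74.39618479 271.29803176] 25 -140
[[20,-1,-13],[19,-1,-14],[16,-1,-17],[15,-1,-19],[12,-1,-21]] [[1.5,-7,-1.5],[1,-7,-1.5],[1.5,-7,-1.5],[1.5,-6.5,-1.5],[1,-7,-1.5]] [30, 30, 30, 30, 30]
end [735.4 -77.6 260.4] err [ 0.2 -0.2 -0.5]
   q [ 0.19  0.77  0.61  0.21 -1.79 -1.06] ikerr 0.000 joint path 0.65 rad clear (48, 'brushL')
-- (620, -40, 330) 10 -100
[[8,10,-2],[8,11,-3],[7,11,-3],[6,11,-4],[5,12,-4]] [[1,-1.5,-4],[1.5,-1.5,-3.5],[1,-1.5,-4],[1.5,-1,-4],[1,-1.5,-3.5]] [30, 30, 30, 30, 30]
[[4,12,-4],[3,12,-5],[3,12,-5],[1,12,-5],[1,13,-6]] [[1.5,-1.5,-4],[1,-1.5,-3.5],[1.5,-1.5,-4],[1,-1.5,-4],[1.5,-1.5,-3.5]] [30, 30, 30, 30, 30]
end [619.2 -42.3 317.7] err [ 0.5  0.2 -0.1]
   q [ 0.27  0.35  0.09  0.16 -1.39 -0.48] ikerr 0.000 joint path 0.75 rad clear (101, 'brushL')
```

View pics/w26.png

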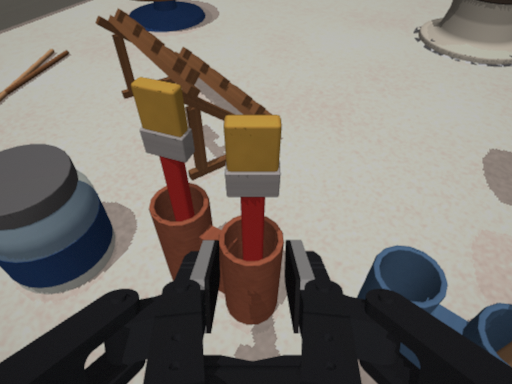

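Both bristle brushes stand in the brown wells. I'll back the arm away and do the final check.

send_rows(
  translation=[
    [20,-1,-13],
    [19,-1,-14],
    [16,-1,-17],
    [15,-1,-19],
    [12,-1,-21],
  ],
  dr=[
    [1.5,-7,-1.5],
    [1,-7,-1.5],
    [1.5,-7,-1.5],
    [1.5,-6.5,-1.5],
    [1,-7,-1.5],
  ],
  grip=[30,30,30,30,30],
)

```text
clock: 67.5
position: [734.0, -78.5, 260.8]
ee_rot: [-0.334, 0.917, -0.072, -0.204]
contact_force: [0.4, -0.3, 0.3]
gripper_width: 29.8
```

send_rows(
  translation=[
    [8,10,-2],
    [8,11,-3],
    [7,11,-3],
    [6,11,-4],
    [5,12,-4],
  ],
  dr=[
    [1,-1.5,-4],
    [1.5,-1.5,-3.5],
    [1,-1.5,-4],
    [1.5,-1,-4],
    [1,-1.5,-3.5],
  ],
  grip=[30,30,30,30,30],
)

```text
clock: 68.12
position: [675.7, -60.9, 288.8]
ee_rot: [-0.495, 0.855, -0.064, -0.141]
contact_force: [-0.2, 0.8, 1.0]
gripper_width: 30.0
```

send_rows(
  translation=[
    [4,12,-4],
    [3,12,-5],
    [3,12,-5],
    [1,12,-5],
    [1,13,-6],
  ],
  dr=[
    [1.5,-1.5,-4],
    [1,-1.5,-3.5],
    [1.5,-1.5,-4],
    [1,-1.5,-4],
    [1.5,-1.5,-3.5],
  ],
  grip=[30,30,30,30,30],
)

```text
clock: 68.75
position: [617.5, -43.3, 317.4]
ee_rot: [-0.64, 0.764, -0.056, -0.065]
contact_force: [-0.5, -0.1, 0.4]
gripper_width: 30.2
```

Run:
```python
from path import *
h.st(); save("scene","s27",(100,60,500,360),2); save("top","t27",(60,90,440,310),2)
for c in("scene","top"):
  print(c)
  for t in ("foam_a","bristle_a","cup_large","cup_medium","cup_small","cup_large_handle","cup_medium_handle","cup_small_handle","mat","glaze_tub","vase"): find(t,c)
```

```text
t68.75 [617.5 -43.3 317.4] zaxis [-0.028 -0.169 -0.985] yaxis [-0.984  0.176 -0.002] F [-0.5 -0.1  0.4] w30.2 q [ 0.27  0.34  0.09  0.16 -1.39 -0.48]
scene
foam_a [([449.0, 336.0, 13.0], 0.63)]
bristle_a []
cup_large [([795.0, 62.0, -2.0], 0.97), ([447.0, 330.0, 4.0], 0.65)]
cup_medium [([449.0, 335.0, 11.0], 0.84), ([492.0, -309.0, -1.0], 0.47)]
cup_small [([735.0, -282.0, -3.0], 0.72), ([450.0, 334.0, 11.0], 0.66), ([451.0, 337.0, 17.0], 0.62)]
cup_large_handle [([824.0, 104.0, 41.0], 0.84), ([528.0, 330.0, 66.0], 0.8)]
cup_medium_handle [([452.0, 257.0, 75.0], 0.78)]
cup_small_handle [([451.0, 411.0, 83.0], 0.57), ([451.0, 338.0, 15.0], 0.38)]
mat [([450.0, 327.0, 2.0], 0.72)]
glaze_tub [([733.0, -281.0, -1.0], 0.74)]
vase [([741.0, 270.0, -1.0], 0.77)]
top
foam_a [([674.0, 61.0, 2.0], 0.61)]
bristle_a [([686.0, -164.0, 13.0], 0.72), ([685.0, -102.0, 6.0], 0.48)]
cup_large [([670.0, 62.0, 3.0], 0.59)]
cup_medium []
cup_small []
cup_large_handle []
cup_medium_handle []
cup_small_handle [([447.0, 413.0, 77.0], 0.63)]
mat [([446.0, 410.0, 79.0], 0.46)]
glaze_tub [([732.0, -280.0, 1.0], 0.79), ([673.0, 60.0, 2.0], 0.68)]
vase []
```

View pics/s27.png

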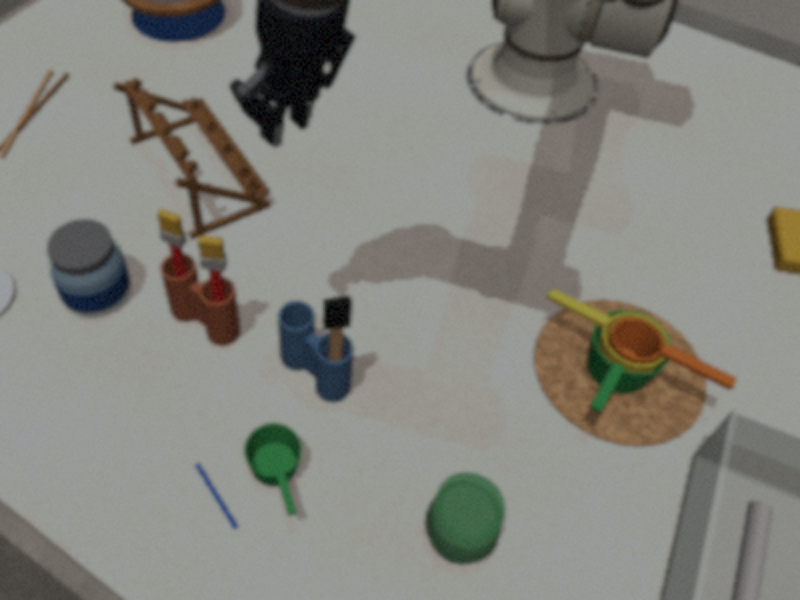

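View pics/t27.png

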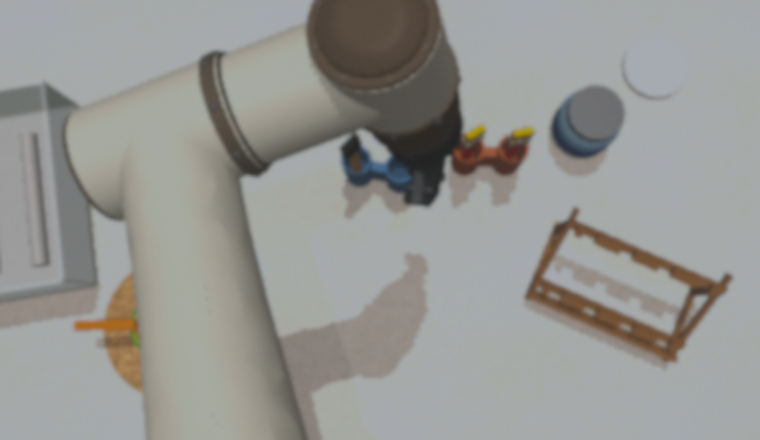

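The scene shows the rest empty, the three brushes in their wells, the cups nested on the mat, and the tub and green pot where they started. Handing in.

```bash
python3 -c "
from bench import arm
print(arm.job_done())"
```

```text
the job is handed in; nothing more can be done
None
```

The job is handed in at about 69 s of the 200 s allowed. No verdict comes back, so what follows rests on my own last pictures and readings.

- **Brushes:** Only three were there: one foam and two bristle. The foam brush is in the left blue well and the bristle brushes are one each in the two brown wells. The top camera put the feet at about (674, 61), (685, −102) and (686, −164), within about 3 mm of the well axes. It read them 2–13 mm high, under the 35 mm limit.
- **Cups:** I used the larger of the two green cups. It stands at about (447, 330), near the mat centre (448, 332), with the medium cup nested in it and the small one in the medium. The handles point ahead, right and left, so neighbouring ones are at least 90° apart. Their axes agree within about 8 mm between readings, most of which is detector noise.
- **Bystanders:** The glaze tub reads within about 3 mm of where it started. The green pot reads within about 5 mm by the scene camera, close to the detector's 4 mm accuracy.

**Checks that failed or disagreed:**
- On the last look the top camera had the cups hidden behind the arm, so only the scene camera confirmed them.
- The scene camera missed the bristle brushes and mislabelled the foam brush. I checked those in the wrist pictures and the top view instead.
- The first try at tilting the foam brush outward ran into the joint 5 limit. I re-planned with the tool pointing back toward the robot.

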